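# Weigh the crucible that stands behind the jars

### The job

The small crucible in the caddy has to go on the balance, but the bottle, the squat jar and the canister hem it in: first stand all three upright in the empty side tray, leaving the crucible where it is. Then take the crucible and stand it upright in the middle of the balance pan, and last put the bottle, the jar and the canister back upright, each on the very spot in the caddy where it stood at the start. Do not tip anything over, and leave the vial, the beaker and the mouse where they are.

Things in the scene. Friction and masses are not known exactly. Their poses are not given: they have to be found in the camera images.
- bottle_mid (a point): Tall slim amber glass bottle with black cap, 115 mm high, loose, about 170 g. Body 42 mm in diameter up to 72 mm, tapering shoulder to 86 mm, then the cap, 28 mm in diameter, from 86 to 115 mm above its foot. The point is on its axis, half-way up (57.5 mm above its foot); z is up. At the start it stands on one of three dark marks in the caddy (which one varies).
- jar_mid (a point): Squat white plastic jar with a white lid, 85 mm high, loose, 200 g. Body 52 mm in diameter up to 60 mm, lid 54 mm in diameter from 60 to 85 mm. The point is on its axis, half-way up (42.5 mm above its foot); z is up. At the start on another of the three marks.
- canister_mid (a point): Plain straight-sided steel canister, 97 mm high, 46 mm in diameter all the way, loose, 250 g. The point is on its axis, half-way up (48.5 mm above its foot); z is up. At the start on the third of the marks.
- crucible_mid (a point): Small open white ceramic crucible, 32 mm high, 30 mm in outer diameter, wall 3 mm, loose, 30 g. The point is on its axis, half-way up (16 mm above its foot); z is up. At the start it stands in the caddy among the bottle, jar and canister.
- caddy: Fixed grey caddy plate, 160 mm (its x) by 190 mm (its y), top 8 mm above the table, with an aluminium back wall 50 mm high along its +x edge (inner face at x = 75 mm). Origin: centre of its underside; x points to the back wall. Dark round marks at (-24, 0), (30, 54), (30, -54) mm for bottle, jar and canister, a smaller one at (30, 0) for the crucible; things stand within 3 mm of them. Place and yaw vary.
- tray: Fixed grey open side tray, empty at the start, 280 mm (its x) by 140 mm (its y), walls 5 mm thick and 18 mm high, inner floor 5 mm above the table. Origin: centre of its underside, on the table. Its place and yaw vary.
- pan (a point): Centre of the top of the round steel pan of the fixed balance: pan 90 mm in diameter, top 65 mm above the table. The white housing, 250 (x) by 180 mm (y), is at most 56 mm high, lower than the pan; its centre lies 30 mm from the pan's centre along the point's -x, the display end. Place and yaw vary.
- vial_mid (a point): Small glass vial with a grey cap, 17 mm in diameter, 36 mm high, loose, a bystander in a near corner of the caddy. The point is half-way up.
- beaker_mid (a point): Empty glass beaker, 54 mm across at the rim, 60 mm high, loose, a bystander on the far part of the bench. The point is half-way up.
- mouse_mid (a point): Light grey computer mouse, 100 by 58 by 22 mm, loose, a bystander on the far part of the bench. The point is half-way up.
Mind the look-alikes: they are no part of the job. Leave any blue or red look-alike of the part that bears jar_mid alone.

How it is judged:
By the outcome, as a careful person would: the job done as asked, in the order asked, and still so for the second after the job is handed in, with the robot touching nothing.
It also fails if it takes over 147 s, if anything falls off the work surface, if the arm or the gripper's body presses on something with over 40 N, if the wrist force passes 120 N, or if a joint passes its speed limit or range.

### The arm

A 6-joint arm with a two-finger parallel gripper is mounted at the origin on the work surface. World frame = base frame: x ahead of the robot, y to its left, z up, the work surface at z = 0. Lengths are in m, angles in rad, forces in N, time in s.
With the tool pointing down it reaches from about 0.3 to 0.875 m from the base axis. Payload 4.2 kg.
Tool frame: the origin (TCP) lies on the centre line of the jaws, within the pads' length; the fingertips stand 22 mm ahead of it and the grasp point (between the pads) lies 3 mm ahead of it; z points along the fingers, y is the direction in which the jaws open and shut (so a half turn about z gives the same grasp; the last joint's range is limited). The gripper opens to 85 mm and grips with 20 to 120 N. Pads are 22 mm wide; open, the fingers measure 114 mm over their backs; the gripper's body (76 mm by 85 mm) begins 54 mm behind the grasp point. The pads swing forward as they close: fully open they stand 13 mm farther back than shut.
Start: joints at [-1.196, 0.32, 1.565, -0, 1.257, -0.02], TCP at [0.221, -0.531, 0.253] pointing down, gripper open.
Joint ranges: [-3.11, 3.11], [-0.84, 2.01], [0.21, 2.61], [-1.34, 4.49], [0.05, 2.63], [-2.56, 2.56]. Speed limits (rad/s): [2.57, 2.57, 3.14, 3.14, 3.14, 3.14].

### API

Orientations are given as a unit quaternion [x, y, z, w].
In Python, from rig import * gives the robot as it stands.
- The arm moves only by the shell command python3 -m pendant 'ROWS' [FORCE]. ROWS is JSON, a list of rows, each a list of 7 numbers: the closure, from 0 (fully open) to 1 (shut), then the shift along the tool's x, y, z in cm, then the turn, a rotation vector about the tool's x, y, z in rad. A call has 1 to 20 rows; each row shifts and turns the commanded pose from where the row before left it, along the tool's axes as they then stand; what a row does not reach is not made up. A row lasts 1/12 s, in which the tool goes at most 41.7 mm and 7.16 degrees, less where a joint would pass 70% of its speed; a pose out of reach is approached as far as the arm can. A call with a gripper value outside its range is refused whole. The fingers move at their own pace and stop on an object; FORCE is the grip in N (left out, the last holds). Time passes only in rows, so rows that do not move let the fingers close. It gives the time, the measured TCP pose, the force and the opening at its end, in the units of the state.
- get_state(): the state, without advancing time (a new reading comes with each control period).
- get_image(name): name is "scene" or "top" or "wrist"; returns (picture, depth): 384x512x3 uint8, red, green, blue; 384x512 float32, m along the optical axis (not along the pixel's ray), 0 where there is no reading.
- get_calibration(name): a dict with "K" (3x3 intrinsics, pixels), "cam_to_world" (4x4, takes a point from camera to world coordinates); the wrist camera has in their place "mount" (4x4, takes a point from camera to tool coordinates, whose origin is the TCP and whose axes are the flange's). Camera axes: x right, y down, z forward; pixel columns grow to the right and rows downward; lengths in m; the calibration is good to about 2 mm. A picture is of the moment at which its call begins: read the wrist's pose just before it. get_calibration takes no time and is no camera call.
- finish_job(): hands the job in, once; it reports no verdict.
Trained networks look in the newest picture that a camera, given by its name, has taken for a name from the list of things; names that differ only in an ending like _2 or _b are one class to them, and where a whole thing is asked for, a point or a joint stands for the part that bears it (a point fixed in the world has none). Each returns a list of dicts, best first, with "conf" (0 to 1); they miss things now and then, are a little off and sometimes report something else, mostly with a low value. They report only what shows in the picture. A call takes as long as a camera call. They do not tell look-alikes from the thing itself.
- recognise(query, camera): "at" ([column, row] in pixels, amid what is visible of it).
- cut_out(query, camera): "pixels" (384x512 bool, what is visible of it) and "at" ([column, row] in pixels, amid what is visible of it).
- tip_of(query, camera): "at" ([column, row] in pixels: a listed point, or the origin of a listed thing).
The state is a dict: "time": time; "joint_pos": joint angles; "joint_velocities": joint speeds; "effort": joint torques, N m; "position": TCP position; "eef_rot": TCP orientation; "contact_force": force on the tool from outside, world axes, zero at the start; "torque": the same for the moment, N m; "gripper_width": finger opening in m.
Only numpy, scipy, OpenCV 4.12 (cv2) and the standard library are available. Lean on these libraries where they do the work, as an engineer would, in place of code of your own. Each camera call takes 0.05 s, during which the arm holds its last target.

## Working session

There is one attempt and no reset: what is moved stays moved. The work goes in short steps, Python scripts to look and compute and a shell command to move; the robot and the scene stay as the last step left them, time stands still between calls to the robot, and variables do not carry over. Pictures are saved under pics/ and viewed, and the job is handed in when it is done.

```bash
mkdir -p pics; ls
cat > h.py <<'E'
from rig import *
import numpy as np, cv2
def snap(n,f):
    p,d=get_image(n); cv2.imwrite('pics/'+f,p[:,:,::-1]); return p,d
def world(n,u,v,z):
    c=get_calibration(n);K=np.array(c['K']);T=np.array(c['cam_to_world'])
    return T[:3,:3]@(np.linalg.inv(K)@np.array([u,v,1.])*z)+T[:3,3]
E
python3 - <<'E'
from h import *
s=get_state();print(s)
for n in ['scene','top']:
    p,d=snap(n,n+'0.png')
    np.save(n+'0.npy',d)
    c=get_calibration(n);print(n,np.round(c['K'],1).tolist(),np.round(c['cam_to_world'],3).tolist())
    for q in ['bottle_mid','jar_mid','canister_mid','crucible_mid','caddy','tray','pan','vial_mid','beaker_mid','mouse_mid']:
        for r in tip_of(q,n)[:3]:
            print(q,np.round(r['at']),round(r['conf'],2))
E
```

```text
pics
{'time': 0.0, 'joint_pos': array([-1.19597204e+00,  3.20272022e-01,  1.56568188e+00,  3.69304216e-05,
        1.25738406e+00, -2.00013723e-02]), 'joint_velocities': array([ 0.00110312,  0.00074859,  0.00066142, -0.00012578, -0.00028826,
       -0.0003118 ]), 'effort': array([-1.27253781e-03, -4.15532291e+01, -2.34163320e+01, -2.56414260e-04,
        8.04973970e-03, -1.46271151e-05]), 'position': array([ 0.2210214 , -0.53034997,  0.25249253]), 'eef_rot': array([ 9.80578035e-01,  1.96127398e-01, -1.36722236e-04, -8.62052454e-04]), 'contact_force': array([ 0.64789749, -0.05096302, -0.02618428]), 'torque': array([-0.01691449, -0.00635677,  0.06209028]), 'gripper_width': 0.08541742595667508}
scene [[346.9, 0.0, 256.4], [0.0, 346.9, 190.9], [0.0, 0.0, 1.0]] [[0.818, 0.358, -0.45, 0.934], [0.575, -0.49, 0.655, -0.554], [0.014, -0.795, -0.607, 0.623], [0.0, 0.0, 0.0, 1.0]]
bottle_mid [300. 159.] 0.64
jar_mid [352. 158.] 0.89
jar_mid [314. 148.] 0.77
jar_mid [288. 124.] 0.61
canister_mid [296. 149.] 0.76
crucible_mid [307. 164.] 0.5
caddy [297. 170.] 0.93
caddy [156. 271.] 0.17
tray [266. 224.] 0.56
pan [155. 272.] 0.59
beaker_mid [242. 334.] 0.68
mouse_mid [353. 205.] 0.87
top [[353.2, 0.0, 259.7], [0.0, 353.2, 189.3], [0.0, 0.0, 1.0]] [[-0.128, -0.97, 0.207, 0.355], [-0.992, 0.127, -0.022, 0.054], [-0.005, -0.209, -0.978, 1.017], [0.0, 0.0, 0.0, 1.0]]
bottle_mid [180. 204.] 0.5
jar_mid [111. 287.] 0.88
jar_mid [130. 169.] 0.84
jar_mid [169. 225.] 0.32
canister_mid [170. 224.] 0.96
canister_mid [145. 250.] 0.44
crucible_mid [168. 215.] 0.6
caddy [171. 221.] 0.68
tray [262. 190.] 0.71
pan [376. 192.] 0.64
vial_mid [146. 250.] 0.39
beaker_mid [356. 126.] 0.7
mouse_mid [189. 140.] 0.62
```

View pics/scene0.png

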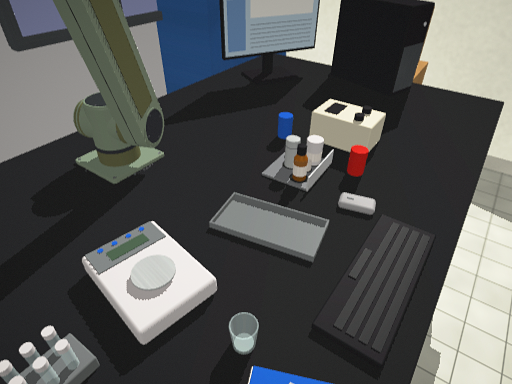

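View pics/top0.png

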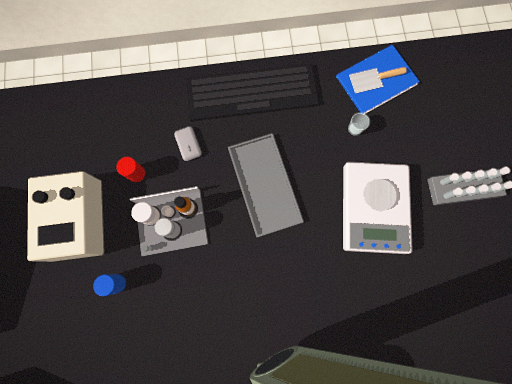

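Run:
```python
import cv2
a=cv2.imread('pics/top0.png')[150:310,80:240];cv2.imwrite('pics/top0c.png',cv2.resize(a,(600,600),interpolation=cv2.INTER_CUBIC))
a=cv2.imread('pics/scene0.png')[80:230,230:390];cv2.imwrite('pics/scene0c.png',cv2.resize(a,(640,600),interpolation=cv2.INTER_CUBIC))
```

```text
(no output)
```

View pics/top0c.png

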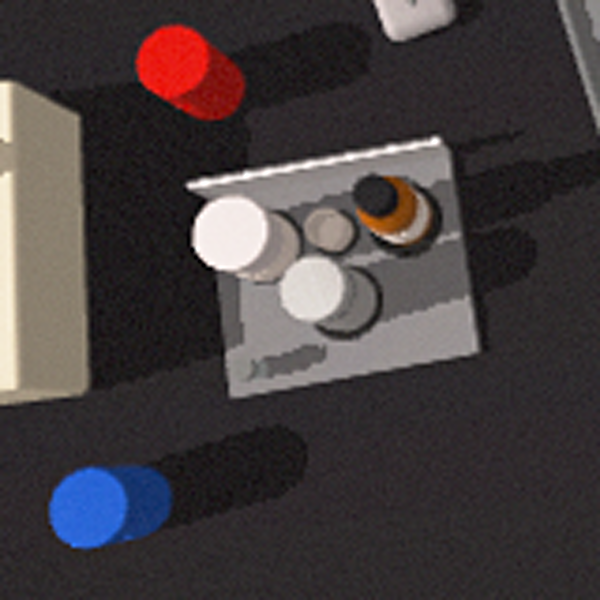

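View pics/scene0c.png

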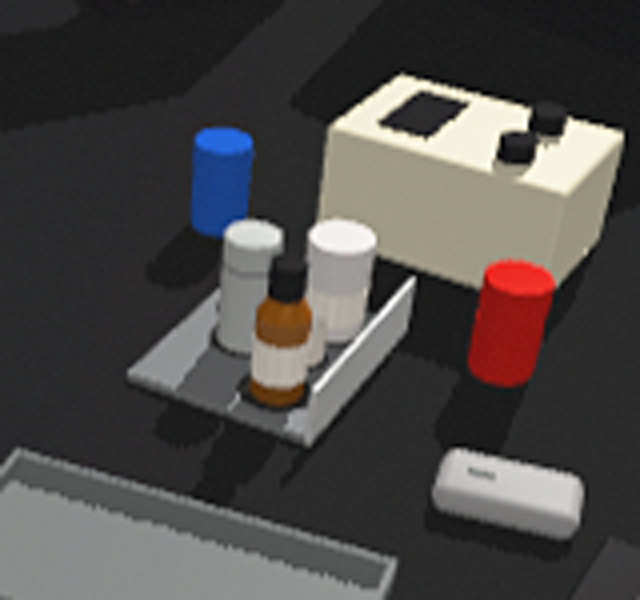

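```bash
cat >> h.py <<'E'
def cloud(n,d):
    c=get_calibration(n);K=np.array(c['K']);T=np.array(c['cam_to_world'])
    v,u=np.mgrid[:d.shape[0],:d.shape[1]]
    P=np.stack([(u-K[0,2])/K[0,0]*d,(v-K[1,2])/K[1,1]*d,d],-1)@T[:3,:3].T+T[:3,3]
    P[d<=0]=np.nan
    return P
E
python3 - <<'E'
from h import *
for n in ['top','scene']:
    d=np.load(n+'0.npy');P=cloud(n,d);np.save(n+'P.npy',P)
    get_image(n)
    for q in ['caddy','tray','pan','jar_mid','canister_mid','bottle_mid','crucible_mid','vial_mid','beaker_mid','mouse_mid']:
        for r in cut_out(q,n)[:3]:
            m=r['pixels'];X=P[m];X=X[~np.isnan(X[:,0])]
            if len(X)<5: continue
            zt=np.percentile(X[:,2],95);T=X[X[:,2]>zt-0.006]
            (cx,cy),rad=cv2.minEnclosingCircle(T[:,:2].astype(np.float32))
            print(n,q,round(r['conf'],2),np.round(r['at']),len(X),'ztop',zt.round(3),'topmean',T[:,:2].mean(0).round(4),'circ',round(cx,4),round(cy,4),round(rad,4),'rect',cv2.minAreaRect(X[:,:2].astype(np.float32)))
E
```

```text
top caddy 0.86 [177. 223.] 2736 ztop 0.047 topmean [0.5718 0.3051] circ 0.5211 0.2983 0.1132 rect ((0.5138065814971924, 0.30446621775627136), (0.17644661664962769, 0.20285943150520325), 3.3856430053710938)
top tray 0.97 [263. 185.] 4563 ztop 0.017 topmean [0.584 0.014] circ 0.5828 0.0169 0.155 rect ((0.5862492322921753, 0.016722694039344788), (0.28890112042427063, 0.14495328068733215), 10.605950355529785)
top pan 0.79 [374. 208.] 5858 ztop 0.065 topmean [ 0.4999 -0.2908] circ 0.4526 -0.3 0.0936 rect ((0.47630026936531067, -0.2966814637184143), (0.20100919902324677, 0.26359570026397705), 79.75308990478516)
top pan 0.61 [169. 225.] 394 ztop 0.106 topmean [0.4836 0.2947] circ 0.484 0.2952 0.0228 rect ((0.48650145530700684, 0.306172639131546), (0.05225741118192673, 0.06739264726638794), 4.100375175476074)
top pan 0.44 [178. 223.] 2545 ztop 0.045 topmean [0.5825 0.2981] circ 0.5834 0.2997 0.0921 rect ((0.5076571702957153, 0.29754799604415894), (0.16015253961086273, 0.188600555062294), 2.9751076698303223)
top jar_mid 0.95 [129. 169.] 490 ztop 0.087 topmean [0.6656 0.3896] circ 0.6666 0.390
[... 4641 characters left out ...]
6), (0.012045550160109997, 0.0313192643225193), 23.122406005859375)
scene vial_mid 0.56 [153. 278.] 9166 ztop 0.065 topmean [ 0.5041 -0.2941] circ 0.5023 -0.2915 0.0463 rect ((0.45799630880355835, -0.2732098400592804), (0.20153479278087616, 0.286007821559906), 79.63806915283203)
scene beaker_mid 0.91 [244. 331.] 933 ztop 0.06 topmean [ 0.7225 -0.2797] circ 0.7223 -0.2798 0.027 rect ((0.7161244750022888, -0.26379984617233276), (0.05143002048134804, 0.08708075433969498), 22.26358985900879)
scene mouse_mid 0.78 [358. 204.] 562 ztop 0.024 topmean [0.7387 0.2254] circ 0.7381 0.2271 0.051 rect ((0.7336886525154114, 0.24044597148895264), (0.09822984784841537, 0.0851702019572258), 14.65865421295166)
```

```bash
cat >> h.py <<'E'
from scipy.spatial.transform import Rotation as R
def delta(x,y,z,ang):  # tool y direction angle (deg) in world, tool down
    s=get_state();p=s['position'];q=R.from_quat(s['eef_rot'])
    a=np.radians(ang);ty=np.array([np.cos(a),np.sin(a),0]);tz=np.array([0,0,-1.]);G=R.from_matrix(np.stack([np.cross(ty,tz),ty,tz],1))
    d=q.inv().apply(np.array([x,y,z])-p)*100
    r=(q.inv()*G).as_rotvec()
    print('t',round(s['time'],2),'pos',p.round(4),'w',round(s['gripper_width'],4),'F',s['contact_force'].round(1),'| shift cm',d.round(2),'turn',r.round(3), '| shift in goal frame',(G.inv().apply(np.array([x,y,z])-p)*100).round(2))
E
python3 - <<'E'
from h import *
from scipy.optimize import least_squares
for n in ['top','scene']:
    P=np.load(n+'P.npy').reshape(-1,3)
    X=P[(P[:,2]>.0615)&(P[:,2]<.069)&(abs(P[:,0]-.502)<.07)&(abs(P[:,1]+.2915)<.07)]
    (c,r)=cv2.minEnclosingCircle(X[:,:2].astype(np.float32));print(n,'pan',len(X),X.mean(0).round(4),c,r)
    for nm,x,y,z,rr in [('can',.484,.2946,.105,.03),('jar',.5318,.3523,.093,.03),('cap',.5417,.2455,.123,.02),('cru',.5375,.2995,.04,.022),('vial',.44,.366,.044,.015)]:
        X=P[(abs(P[:,2]-z)<.004)&(np.hypot(P[:,0]-x,P[:,1]-y)<rr)]
        if len(X)<4: print(nm,'few');continue
        (c,r)=cv2.minEnclosingCircle(X[:,:2].astype(np.float32));print(n,nm,len(X),X.mean(0).round(4),np.round(c,4),round(r,4))
    X=P[(P[:,2]>.013)&(P[:,2]<.023)&(abs(P[:,0]-.583)<.17)&(abs(P[:,1]-.017)<.11)]
    print('tray',cv2.minAreaRect(X[:,:2].astype(np.float32)))
    X=P[(P[:,2]>.005)&(P[:,2]<.012)&(abs(P[:,0]-.507)<.12)&(abs(P[:,1]-.3)<.12)]
    print('caddy',cv2.minAreaRect(X[:,:2].astype(np.float32)))
delta(.484,.2946,.2525,0)
E
```

```text
top pan 794 [ 0.5009 -0.2911  0.0644] (0.5017072558403015, -0.2911384105682373) 0.04552808031439781
top can 220 [0.4838 0.295  0.1039] [0.4842 0.2954] 0.0227
top jar 309 [0.5322 0.3527 0.0921] [0.5322 0.3529] 0.027
top cap 83 [0.5406 0.2457 0.122 ] [0.5405 0.2466] 0.014
top cru 33 [0.5367 0.3002 0.0389] [0.5373 0.3004] 0.0148
top vial 32 [0.4403 0.3658 0.0432] [0.4404 0.3659] 0.0084
tray ((0.583814263343811, 0.017129354178905487), (0.28151440620422363, 0.14015616476535797), 10.629716873168945)
caddy ((0.5057605504989624, 0.2976602613925934), (0.1573270708322525, 0.18993403017520905), 3.176689386367798)
scene pan 1246 [ 0.5037 -0.2939  0.0645] (0.5023474097251892, -0.29150593280792236) 0.0463176891207695
scene can 93 [0.4858 0.2919 0.1044] [0.4849 0.2936] 0.0226
scene jar 124 [0.5331 0.3497 0.0926] [0.5338 0.3512] 0.0278
scene cap 43 [0.5431 0.243  0.1222] [0.5416 0.2454] 0.0148
scene cru 12 [0.5459 0.303  0.0388] [0.5415 0.3033] 0.0147
vial few
tray ((0.5833410620689392, 0.016650110483169556), (0.2809201776981354, 0.14454606175422668), 10.616517066955566)
caddy ((0.5077827572822571, 0.29538846015930176), (0.1611107587814331, 0.19125261902809143), 2.9037044048309326)
t 2.2 pos [ 0.2212 -0.5308  0.2533] w 0.0853 F [-0.2 -0.7  0.6] | shift cm [ 56.01 -66.08   0.08] turn [ 0.     0.    -1.176] | shift in goal frame [8.254e+01 2.628e+01 8.000e-02]
```

```bash
python3 -m pendant '[[0,0,0,0,0,0,-0.1176],[0,0,0,0,0,0,-0.1176],[0,0,0,0,0,0,-0.1176],[0,0,0,0,0,0,-0.1176],[0,0,0,0,0,0,-0.1176],[0,0,0,0,0,0,-0.1176],[0,0,0,0,0,0,-0.1176],[0,0,0,0,0,0,-0.1176],[0,0,0,0,0,0,-0.1176],[0,0,0,0,0,0,-0.1176],[0,3,1,0,0,0,0],[0,3,1,0,0,0,0],[0,3,1,0,0,0,0],[0,3,1,0,0,0,0],[0,3,1,0,0,0,0],[0,3,1,0,0,0,0],[0,3,1,0,0,0,0],[0,3,1,0,0,0,0],[0,3,1,0,0,0,0],[0,3,1,0,0,0,0]]' 40
python3 -m pendant '[[0,3.5,1.1,0,0,0,0],[0,3.5,1.1,0,0,0,0],[0,3.5,1.1,0,0,0,0],[0,3.5,1.1,0,0,0,0],[0,3.5,1.1,0,0,0,0],[0,3.5,1.1,0,0,0,0],[0,3.5,1.1,0,0,0,0],[0,3.5,1.1,0,0,0,0],[0,3.5,1.1,0,0,0,0],[0,3.5,1.1,0,0,0,0],[0,3.5,1.1,0,0,0,0],[0,3.5,1.1,0,0,0,0],[0,3.5,1.1,0,0,0,0],[0,3.5,1,0,0,0,0],[0,3.5,1,0,0,0,0],[0,0,0,0,0,0,0],[0,0,0,0,0,0,0]]'
python3 - <<'E'
from h import *
delta(.4845,.2945,.083,0)
snap('wrist','w1.png')
E
```

```text
time: 3.87
position: [0.3213, -0.2293, 0.2535]
eef_rot: [0.707, 0.707, 0.0, 0.0]
contact_force: [1.0, -0.7, -0.1]
gripper_width: 0.0854
time: 5.28
position: [0.4842, 0.2957, 0.2526]
eef_rot: [0.706, 0.708, -0.001, 0.0]
contact_force: [-0.2, -0.4, -1.1]
gripper_width: 0.0854
t 5.28 pos [0.4842 0.2957 0.2526] w 0.0854 F [-0.2 -0.4 -1.1] | shift cm [-0.1   0.04 16.96] turn [-0.001  0.001  0.003] | shift in goal frame [-0.12  0.03 16.96]
```

View pics/w1.png

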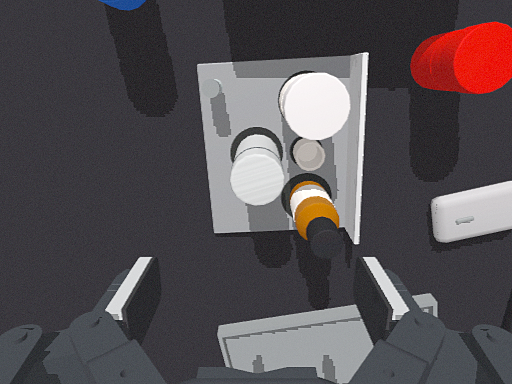

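```bash
cat >> h.py <<'E'
def wcloud():
    s=get_state();p,d=get_image('wrist');c=get_calibration('wrist');K=np.array(c['K']);M=np.array(c['mount'])
    v,u=np.mgrid[:d.shape[0],:d.shape[1]]
    P=np.stack([(u-K[0,2])/K[0,0]*d,(v-K[1,2])/K[1,1]*d,d],-1)@M[:3,:3].T+M[:3,3]
    P=R.from_quat(s['eef_rot']).apply(P.reshape(-1,3))+s['position'];P[d.ravel()<=0]=np.nan
    return p,P
def circ(P,x,y,z,rr,tol=.004):
    X=P[(abs(P[:,2]-z)<tol)&(np.hypot(P[:,0]-x,P[:,1]-y)<rr)]
    if len(X)<4: return None
    c,r=cv2.minEnclosingCircle(X[:,:2].astype(np.float32));return len(X),X.mean(0).round(4),np.round(c,4),round(r,4)
E
python3 - <<'E'
from h import *
p,P=wcloud()
for nm,x,y,z,rr in [('can',.484,.2946,.105,.03),('jar',.5318,.3523,.093,.03),('cap',.5417,.2455,.123,.02),('cru',.5375,.2995,.04,.022),('vial',.44,.366,.044,.015)]:
    print(nm,circ(P,x,y,z,rr))
E
```

```text
can (2245, array([0.4848, 0.2971, 0.1047]), array([0.4849, 0.2959]), 0.023)
jar (3538, array([0.5326, 0.3545, 0.0929]), array([0.533 , 0.3538]), 0.027)
cap (820, array([0.5416, 0.2476, 0.1227]), array([0.5422, 0.2466]), 0.0141)
cru (279, array([0.5377, 0.3017, 0.0395]), array([0.5379, 0.3012]), 0.015)
vial (282, array([0.4414, 0.3667, 0.0438]), array([0.441 , 0.3657]), 0.0085)
```

```bash
python3 -m pendant '[[0,-0.05,0.06,1.4,0,0,0.003],[0,0,0,1.4,0,0,0],[0,0,0,1.4,0,0,0],[0,0,0,1.4,0,0,0],[0,0,0,1.4,0,0,0],[0,0,0,1.4,0,0,0],[0,0,0,1.4,0,0,0],[0,0,0,1.4,0,0,0],[0,0,0,1.4,0,0,0],[0,0,0,1.4,0,0,0],[0,0,0,1.4,0,0,0],[0,0,0,1.4,0,0,0],[0,0,0,0,0,0,0],[0,0,0,0,0,0,0]]' 40
python3 - <<'E'
from h import *
delta(.4848,.2952,.083,0)
E
```

```text
time: 6.55
position: [0.4844, 0.2924, 0.0854]
eef_rot: [0.709, 0.706, -0.001, -0.0]
contact_force: [-0.4, 0.5, -0.5]
gripper_width: 0.0856
t 6.55 pos [0.4844 0.2924 0.0854] w 0.0856 F [-0.4  0.5 -0.5] | shift cm [0.28 0.04 0.24] turn [-0.001  0.001 -0.004] | shift in goal frame [0.28 0.04 0.24]
```

```bash
python3 -m pendant '[[0,0,0,0,0,0,0]]'; python3 -m pendant '[[0,0,0,0,0,0,0]]';python3 -m pendant '[[0,0.1,0,0,0,0,0],[0,0.1,0,0,0,0,0]]';python3 -m pendant '[[0,0,0,0,0,0,0]]'
```

```text
time: 6.63
position: [0.4852, 0.2932, 0.0863]
eef_rot: [0.709, 0.706, 0.001, 0.0]
contact_force: [-0.0, 0.1, 0.4]
gripper_width: 0.0852
time: 6.72
position: [0.4854, 0.2936, 0.0866]
eef_rot: [0.708, 0.706, 0.001, 0.0]
contact_force: [-0.2, 0.7, 0.4]
gripper_width: 0.0853
time: 6.88
position: [0.4851, 0.2959, 0.0861]
eef_rot: [0.708, 0.706, 0.001, 0.0]
contact_force: [0.6, 0.9, -0.4]
gripper_width: 0.0855
time: 6.97
position: [0.485, 0.296, 0.0858]
eef_rot: [0.708, 0.706, 0.001, 0.0]
contact_force: [-0.2, -0.2, -0.2]
gripper_width: 0.0855
```

```bash
python3 -m pendant '[[0,-0.05,0,0.3,0,0,0],[0,0,0,0,0,0,0],[0.2,0,0,0,0,0,0],[0.35,0,0,0,0,0,0],[0.45,0,0,0,0,0,0],[0.6,0,0,0,0,0,0],[0.8,0,0,0,0,0,0],[1,0,0,0,0,0,0],[1,0,0,0,0,0,0],[1,0,0,0,0,0,0],[1,0,0,0,0,0,0],[1,0,0,0,0,0,0]]' 40
```

```text
time: 7.97
position: [0.4847, 0.2952, 0.0824]
eef_rot: [0.708, 0.706, -0.0, 0.0]
contact_force: [-0.9, -0.3, 2.5]
gripper_width: 0.0451
```

```bash
python3 -m pendant '[[1,0,0,-0.3,0,0,0],[1,0,0,-0.7,0,0,0],[1,0,0,-1,0,0,0],[1,0,0,-1,0,0,0],[1,0,0,-1,0,0,0],[1,0,0,-1,0,0,0],[1,0,0,-1,0,0,0],[1,0,0,-1,0,0,0],[1,0,0,-0.7,0,0,0],[1,0,0,-0.3,0,0,0],[1,0,0,0,0,0,0]]'
python3 -m pendant '[[1,-0.6,0,0,0,0,0],[1,-1.2,0,0,0,0,0],[1,-1.9,0.1,0,0,0,0],[1,-2,0.2,0,0,0,0],[1,-2,0.2,0,0,0,0],[1,-2,0.2,0,0,0,0],[1,-2,0.2,0,0,0,0],[1,-2,0.2,0,0,0,0],[1,-2,0.2,0,0,0,0],[1,-2,0.2,0,0,0,0],[1,-2,0.2,0,0,0,0],[1,-2,0.2,0,0,0,0],[1,-2,0.2,0,0,0,0],[1,-2,0.2,0,0,0,0],[1,-2,0.2,0,0,0,0],[1,-2,0,0,0,0,0],[1,-1.2,0,0,0,0,0],[1,-0.8,0,0,0,0,0],[1,0,0,0,0,0,0],[1,0,0,0,0,0,0]]'
python3 -c "
from h import *
delta(.509,-.022,.0798,0)
snap('wrist','w2.png')
snap('scene','s2.png')"
```

```text
time: 8.88
position: [0.4851, 0.2954, 0.1633]
eef_rot: [0.708, 0.706, 0.001, 0.0]
contact_force: [0.0, -0.1, -1.8]
gripper_width: 0.0449
time: 10.55
position: [0.5085, -0.0219, 0.1621]
eef_rot: [0.708, 0.706, -0.0, -0.0]
contact_force: [0.2, -0.4, -3.2]
gripper_width: 0.0451
t 10.55 pos [ 0.5085 -0.0219  0.1621] w 0.0451 F [ 0.2 -0.4 -3.2] | shift cm [-0.02  0.05  8.23] turn [-0.    -0.    -0.004] | shift in goal frame [-0.01  0.05  8.23]
```

View pics/s2.png

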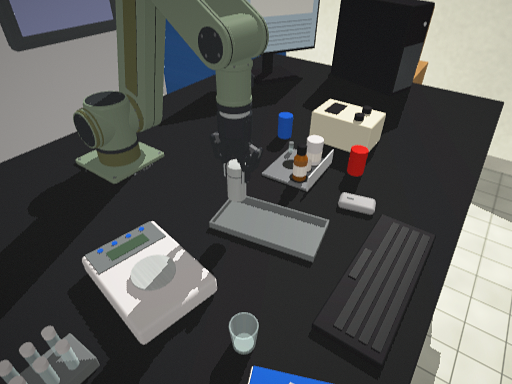

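```bash
python3 -m pendant '[[1,0,0,0.6,0,0,0],[1,0,0,1.2,0,0,0],[1,0,0,1.4,0,0,0],[1,0,0,1.4,0,0,0],[1,0,0,1.4,0,0,0],[1,0,0,1.0,0,0,0],[1,0,0,0.6,0,0,0],[1,0,0,0.2,0,0,0],[1,0,0,0.1,0,0,0],[1,0,0,0,0,0,0],[1,0,0,0,0,0,0],[1,0,0,0,0,0,0]]'; python3 -m pendant '[[1,0,0,0.1,0,0,0],[1,0,0,0,0,0,0]]'
```

```text
time: 11.65
position: [0.5093, -0.0219, 0.084]
eef_rot: [0.708, 0.706, 0.0, 0.001]
contact_force: [0.0, -1.0, -2.7]
gripper_width: 0.0454
time: 11.82
position: [0.5089, -0.0219, 0.0825]
eef_rot: [0.708, 0.706, 0.0, 0.0]
contact_force: [-0.2, -0.2, -2.3]
gripper_width: 0.0453
```

```bash
python3 -m pendant '[[1,0,0,0.1,0,0,0],[1,0,0,0.1,0,0,0],[1,0,0,0,0,0,0]]'; python3 -m pendant '[[1,0,0,0.1,0,0,0],[1,0,0,0,0,0,0]]'
```

```text
time: 12.07
position: [0.5087, -0.0219, 0.0801]
eef_rot: [0.708, 0.706, -0.0, -0.0]
contact_force: [-0.3, 0.5, -2.3]
gripper_width: 0.0451
time: 12.23
position: [0.5089, -0.0219, 0.0794]
eef_rot: [0.708, 0.706, 0.0, 0.0]
contact_force: [-0.5, 0.0, -0.9]
gripper_width: 0.0454
```

```bash
python3 -m pendant '[[0.35,0,0,0,0,0,0],[0.3,0,0,0,0,0,0],[0.2,0,0,0,0,0,0],[0,0,0,0,0,0,0],[0,0,0,0,0,0,0],[0,0,0,0,0,0,0],[0,0,0,-0.5,0,0,0],[0,0,0,-1,0,0,0],[0,0,0,-2,0,0,0],[0,0,0,-2,0,0,0],[0,0,0,-2,0,0,0],[0,0,0,-2,0,0,0],[0,0,0,-1,0,0,0],[0,0,0,0,0,0,0],[0,0,0,0,0,0,0]]'
python3 -c "
from h import *
delta(.5417,.2462,.076,0)
p,d=snap('top','t3.png')
P=cloud('top',d).reshape(-1,3)
print(circ(P,.509,-.022,.102,.03), circ(P,.5417,.2462,.123,.02),circ(P,.537,.3,.04,.02),circ(P,.533,.353,.093,.03))"
```

```text
time: 13.48
position: [0.5088, -0.0219, 0.1846]
eef_rot: [0.708, 0.706, 0.0, 0.0]
contact_force: [-0.1, 0.8, 0.6]
gripper_width: 0.0854
t 13.48 pos [ 0.5088 -0.0219  0.1846] w 0.0854 F [-0.1  0.8  0.6] | shift cm [26.82  3.2  10.86] turn [ 0.001  0.    -0.003] | shift in goal frame [26.81  3.29 10.86]
(26, array([ 0.5002, -0.0124,  0.1009]), array([ 0.5   , -0.0122]), 0.0125) (85, array([0.5409, 0.246 , 0.1222]), array([0.5415, 0.2457]), 0.014) (32, array([0.5368, 0.2997, 0.0388]), array([0.5372, 0.3007]), 0.0148) (315, array([0.5321, 0.3529, 0.0919]), array([0.5326, 0.3531]), 0.0271)
```

View pics/t3.png

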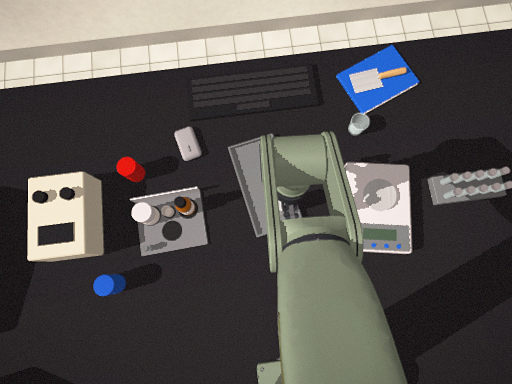

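```bash
python3 -m pendant '[[0,1.5,0.2,0,0,0,0],[0,2.8,0.3,0,0,0,0],[0,3,0.4,0,0,0,0],[0,3,0.4,0,0,0,0],[0,3,0.4,0,0,0,0],[0,3,0.4,0,0,0,0],[0,3,0.4,0,0,0,0],[0,3,0.4,0,0,0,0],[0,2.5,0.4,0,0,0,0],[0,1.2,0,0,0,0,0],[0,0.8,0,0,0,0,0],[0,0,0,0,0,0,0],[0,0,0,0,0,0,0],[0,0,0,0,0,0,0]]'
python3 -c "
from h import *
delta(.5417,.2462,.076,0)
p,d=snap('top','t4.png')
P=cloud('top',d).reshape(-1,3)
print(circ(P,.509,-.022,.102,.03))"
```

```text
time: 14.7
position: [0.5423, 0.2447, 0.184]
eef_rot: [0.709, 0.706, -0.001, 0.0]
contact_force: [-0.1, 0.5, -0.3]
gripper_width: 0.0852
t 14.7 pos [0.5423 0.2447 0.184 ] w 0.0852 F [-0.1  0.5 -0.3] | shift cm [ 0.16 -0.06 10.8 ] turn [-0.001  0.001 -0.004] | shift in goal frame [ 0.15 -0.06 10.8 ]
(225, array([ 0.5076, -0.021 ,  0.1012]), array([ 0.5076, -0.0213]), 0.0228)
```

View pics/t4.png

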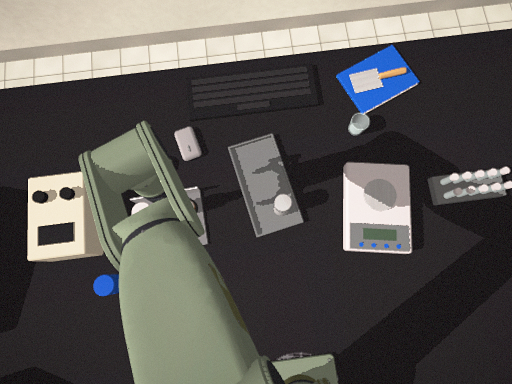

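```bash
python3 -m pendant '[[0,0.15,-0.06,0.8,0,0,-0.004],[0,0,0,1.4,0,0,0],[0,0,0,1.4,0,0,0],[0,0,0,1.4,0,0,0],[0,0,0,1.4,0,0,0],[0,0,0,1.4,0,0,0],[0,0,0,1.0,0,0,0],[0,0,0,0.8,0,0,0],[0,0,0,0.6,0,0,0],[0,0,0,0.3,0,0,0],[0,0,0,0,0,0,0],[0,0,0,0,0,0,0]]'
python3 -c "
from h import *
delta(.5417,.2462,.076,0)"
```

```text
time: 15.75
position: [0.5423, 0.2476, 0.0796]
eef_rot: [0.707, 0.707, 0.0, 0.0]
contact_force: [0.5, -0.2, -0.1]
gripper_width: 0.0853
t 15.75 pos [0.5423 0.2476 0.0796] w 0.0853 F [ 0.5 -0.2 -0.1] | shift cm [-0.14 -0.06  0.36] turn [ 0.001 -0.     0.001] | shift in goal frame [-0.14 -0.06  0.36]
```

```bash
python3 -m pendant '[[0,-0.12,-0.06,0.3,0,0,0],[0,0,0,0,0,0,0],[0.2,0,0,0,0,0,0],[0.35,0,0,0,0,0,0],[0.45,0,0,0,0,0,0],[0.6,0,0,0,0,0,0],[0.8,0,0,0,0,0,0],[1,0,0,0,0,0,0],[1,0,0,0,0,0,0],[1,0,0,0,0,0,0],[1,0,0,0,0,0,0],[1,0,0,0,0,0,0]]' 40
python3 -c "
from h import *
delta(.5417,.2462,.076,0)"
```

```text
time: 16.75
position: [0.5418, 0.2465, 0.0767]
eef_rot: [0.707, 0.707, 0.0, 0.0]
contact_force: [0.7, 0.0, 4.6]
gripper_width: 0.0405
t 16.75 pos [0.5418 0.2465 0.0767] w 0.0405 F [0.7 0.  4.6] | shift cm [-0.03 -0.01  0.07] turn [ 0.001 -0.     0.001] | shift in goal frame [-0.03 -0.01  0.07]
```

```bash
python3 -m pendant '[[1,0,0,-0.3,0,0,0],[1,0,0,-0.7,0,0,0],[1,0,0,-1,0,0,0],[1,0,0,-1,0,0,0],[1,0,0,-1,0,0,0],[1,0,0,-1,0,0,0],[1,0,0,-1,0,0,0],[1,0,0,-0.7,0,0,0],[1,0,0,-0.3,0,0,0],[1,0,0,0,0,0,0]]'
python3 -m pendant '[[1,-0.6,0.2,0,0,0,0],[1,-1.2,0.6,0,0,0,0],[1,-1.9,1,0,0,0,0],[1,-2,1,0,0,0,0],[1,-2,1,0,0,0,0],[1,-2,1,0,0,0,0],[1,-2,1,0,0,0,0],[1,-2,1,0,0,0,0],[1,-2,1,0,0,0,0],[1,-2,1,0,0,0,0],[1,-2,1,0,0,0,0],[1,-2,1,0,0,0,0],[1,-1.2,1,0,0,0,0],[1,-0.8,0.4,0,0,0,0],[1,-0.3,0.2,0,0,0,0],[1,0,0,0,0,0,0],[1,0,0,0,0,0,0]]'
python3 -c "
from h import *
delta(.666,.007,.0737,0)"
```

```text
time: 17.58
position: [0.5418, 0.2465, 0.1474]
eef_rot: [0.707, 0.707, 0.001, 0.0]
contact_force: [0.2, 0.2, -1.7]
gripper_width: 0.0408
time: 19.0
position: [0.6651, 0.0066, 0.1459]
eef_rot: [0.707, 0.707, -0.0, -0.001]
contact_force: [-0.4, 0.2, -2.0]
gripper_width: 0.0406
t 19.0 pos [0.6651 0.0066 0.1459] w 0.0406 F [-0.4  0.2 -2. ] | shift cm [0.03 0.1  7.22] turn [-0.001 -0.     0.001] | shift in goal frame [0.04 0.09 7.22]
```

```bash
python3 -m pendant '[[1,0,0,0.6,0,0,0],[1,0,0,1.2,0,0,0],[1,0,0,1.4,0,0,0],[1,0,0,1.4,0,0,0],[1,0,0,1.0,0,0,0],[1,0,0,0.6,0,0,0],[1,0,0,0.4,0,0,0],[1,0,0,0.3,0,0,0],[1,0,0,0,0,0,0],[1,0,0,0,0,0,0],[1,0,0,0,0,0,0]]'; python3 -m pendant '[[1,0,0,0.1,0,0,0],[1,0,0,0,0,0,0]]'; python3 -m pendant '[[1,0,0,0.1,0,0,0],[1,0,0,0,0,0,0]]'
```

```text
time: 19.92
position: [0.6662, 0.0064, 0.078]
eef_rot: [0.707, 0.707, 0.001, 0.001]
contact_force: [-0.9, 0.1, -1.2]
gripper_width: 0.0409
time: 20.08
position: [0.6658, 0.0064, 0.0767]
eef_rot: [0.707, 0.707, 0.0, 0.0]
contact_force: [-1.0, -0.7, -1.1]
gripper_width: 0.0408
time: 20.25
position: [0.6656, 0.0064, 0.0753]
eef_rot: [0.707, 0.707, -0.0, 0.0]
contact_force: [0.2, -0.1, -1.7]
gripper_width: 0.0409
```

```bash
python3 -m pendant '[[1,0,0,0.1,0,0,0],[1,0,0,0,0,0,0]]'; python3 -m pendant '[[1,0,0,0.1,0,0,0],[1,0,0,0,0,0,0]]'
```

```text
time: 20.42
position: [0.6656, 0.0065, 0.0741]
eef_rot: [0.707, 0.707, -0.0, -0.0]
contact_force: [0.3, -0.5, -1.0]
gripper_width: 0.041
time: 20.58
position: [0.6658, 0.0065, 0.0737]
eef_rot: [0.707, 0.707, 0.0, 0.0]
contact_force: [-1.5, 0.3, 2.1]
gripper_width: 0.0409
```

```bash
python3 -m pendant '[[0.4,0,0,0,0,0,0],[0.3,0,0,0,0,0,0],[0.2,0,0,0,0,0,0],[0,0,0,0,0,0,0],[0,0,0,0,0,0,0],[0,0,0,0,0,0,0],[0,0,0,-0.5,0,0,0],[0,0,0,-1,0,0,0],[0,0,0,-2,0,0,0],[0,0,0,-2,0,0,0],[0,0,0,-2,0,0,0],[0,0,0,-2,0,0,0],[0,0,0,-1,0,0,0]]'
python3 -m pendant '[[0,1.5,-0.6,0,0,0,0],[0,2.8,-1.1,0,0,0,0],[0,3,-1.1,0,0,0,0],[0,3,-1.1,0,0,0,0],[0,3,-1.2,0,0,0,0],[0,3,-1.2,0,0,0,0],[0,3,-1.2,0,0,0,0],[0,3,-1.2,0,0,0,0],[0,3,-1.2,0,0,0,0],[0,3,-1.2,0,0,0,0],[0,3,-1.2,0,0,0,0],[0,2,-0.8,0,0,0,0],[0,1.3,-0.2,0,0,0,0],[0,0,0,0,0,0,0],[0,0,0,0,0,0,0],[0,0,0,0,0,0,0]]'
python3 -c "
from h import *
delta(.533,.353,.08,0)
p,d=snap('scene','s5.png')
P=cloud('scene',d).reshape(-1,3)
print(circ(P,.509,-.022,.102,.03),circ(P,.666,.007,.12,.02))
p,d=get_image('top')
P=cloud('top',d).reshape(-1,3)
print(circ(P,.509,-.022,.102,.03),circ(P,.666,.007,.12,.02))"
```

```text
time: 21.67
position: [0.6669, 0.0065, 0.1823]
eef_rot: [0.707, 0.707, 0.002, 0.002]
contact_force: [0.3, 0.0, 0.0]
gripper_width: 0.0847
time: 23.0
position: [0.5325, 0.3512, 0.1779]
eef_rot: [0.707, 0.707, -0.001, 0.0]
contact_force: [-0.5, 0.1, -0.9]
gripper_width: 0.0852
t 23.0 pos [0.5325 0.3512 0.1779] w 0.0852 F [-0.5  0.1 -0.9] | shift cm [0.19 0.06 9.79] turn [-0.001  0.001  0.   ] | shift in goal frame [0.18 0.05 9.79]
(170, array([ 0.5098, -0.0239,  0.1013]), array([ 0.5083, -0.0225]), 0.0232) (81, array([0.6667, 0.0041, 0.1194]), array([0.6661, 0.0043]), 0.0145)
(221, array([ 0.5076, -0.0211,  0.1011]), array([ 0.5079, -0.0212]), 0.0227) (77, array([0.6647, 0.0058, 0.1193]), array([0.6651, 0.0063]), 0.0138)
```

View pics/s5.png

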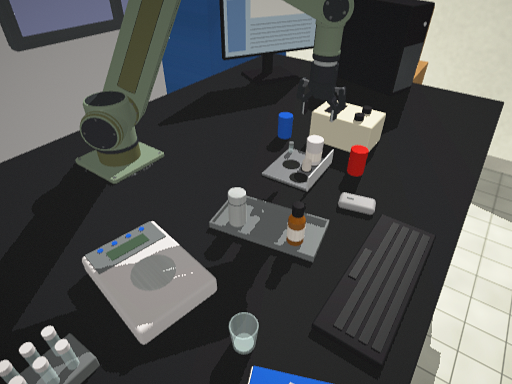

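```bash
python3 -c "
import numpy as np
P=np.load('topP.npy').reshape(-1,3)
X=P[(P[:,2]>.06)&(P[:,1]>.4)&(abs(P[:,0]-.53)<.08)]
print(X.min(0),X.max(0))"
python3 -m pendant '[[0,0.05,0.05,0.8,0,0,0],[0,0,0,1.4,0,0,0],[0,0,0,1.4,0,0,0],[0,0,0,1.4,0,0,0],[0,0,0,1.4,0,0,0],[0,0,0,1.2,0,0,0],[0,0,0,1.0,0,0,0],[0,0,0,0.6,0,0,0],[0,0,0,0.4,0,0,0],[0,0,0,0,0,0,0],[0,0,0,0,0,0,0],[0,0,0,0,0,0,0]]'
python3 -c "
from h import *
delta(.533,.353,.08,0)"
```

```text
[0.45004722 0.49220887 0.06028811] [0.60997518 0.64522454 0.13136965]
time: 24.1
position: [0.5333, 0.3531, 0.083]
eef_rot: [0.707, 0.707, 0.001, 0.0]
contact_force: [0.3, 0.3, 0.8]
gripper_width: 0.0853
t 24.1 pos [0.5333 0.3531 0.083 ] w 0.0853 F [0.3 0.3 0.8] | shift cm [-0.01 -0.03  0.3 ] turn [ 0.001 -0.001  0.001] | shift in goal frame [-0.01 -0.03  0.3 ]
```

```bash
python3 -m pendant '[[0,0,0,0.3,0,0,0],[0,0,0,0,0,0,0],[0.2,0,0,0,0,0,0],[0.3,0,0,0,0,0,0],[0.4,0,0,0,0,0,0],[0.6,0,0,0,0,0,0],[0.8,0,0,0,0,0,0],[1,0,0,0,0,0,0],[1,0,0,0,0,0,0],[1,0,0,0,0,0,0],[1,0,0,0,0,0,0],[1,0,0,0,0,0,0]]' 40
python3 -m pendant '[[1,0,0,-0.3,0,0,0],[1,0,0,-0.7,0,0,0],[1,0,0,-1,0,0,0],[1,0,0,-1,0,0,0],[1,0,0,-1,0,0,0],[1,0,0,-1,0,0,0],[1,0,0,-1,0,0,0],[1,0,0,-0.7,0,0,0],[1,0,0,-0.3,0,0,0],[1,0,0,0,0,0,0]]'
python3 -c "
from h import *
delta(.5775,.0465,.0765,0)"
```

```text
time: 25.1
position: [0.5329, 0.3529, 0.0796]
eef_rot: [0.707, 0.707, 0.0, 0.0]
contact_force: [-2.5, 0.1, 4.7]
gripper_width: 0.053
time: 25.93
position: [0.5332, 0.3531, 0.1504]
eef_rot: [0.707, 0.707, 0.001, 0.0]
contact_force: [0.3, 0.1, -3.2]
gripper_width: 0.0533
t 25.93 pos [0.5332 0.3531 0.1504] w 0.0533 F [ 0.3  0.1 -3.2] | shift cm [-30.67   4.39   7.37] turn [ 0.002 -0.001  0.001] | shift in goal frame [-30.66   4.43   7.39]
```

```bash
python3 -m pendant '[[1,-0.6,0,0,0,0,0],[1,-1.2,0.2,0,0,0,0],[1,-1.9,0.3,0,0,0,0],[1,-2,0.3,0,0,0,0],[1,-2,0.3,0,0,0,0],[1,-2,0.3,0,0,0,0],[1,-2,0.3,0,0,0,0],[1,-2,0.3,0,0,0,0],[1,-2,0.3,0,0,0,0],[1,-2,0.3,0,0,0,0],[1,-2,0.3,0,0,0,0],[1,-2,0.3,0,0,0,0],[1,-2,0.3,0,0,0,0],[1,-2,0.3,0,0,0,0],[1,-2,0.3,0,0,0,0],[1,-1.6,0.3,0,0,0,0],[1,-0.9,0,0,0,0,0],[1,-0.5,0,0,0,0,0],[1,0,0,0,0,0,0],[1,0,0,0,0,0,0]]'
python3 -m pendant '[[1,0,0,0.6,0,0,0],[1,0,0,1.2,0,0,0],[1,0,0,1.4,0,0,0],[1,0,0,1.4,0,0,0],[1,0,0,1.0,0,0,0],[1,0,0,0.6,0,0,0],[1,0,0,0.4,0,0,0],[1,0,0,0.3,0,0,0],[1,0,0,0,0,0,0],[1,0,0,0,0,0,0],[1,0,0,0,0,0,0]]'; python3 -m pendant '[[1,0,0,0.1,0,0,0],[1,0,0,0,0,0,0]]'
python3 -c "
from h import *
delta(.5775,.0465,.0765,0)"
```

```text
time: 27.6
position: [0.5767, 0.046, 0.1491]
eef_rot: [0.707, 0.707, -0.0, -0.0]
contact_force: [1.0, 0.9, -3.0]
gripper_width: 0.0526
time: 28.52
position: [0.5776, 0.0459, 0.0809]
eef_rot: [0.707, 0.707, 0.0, 0.0]
contact_force: [-0.1, -0.2, -2.5]
gripper_width: 0.0531
time: 28.68
position: [0.5773, 0.0458, 0.0796]
eef_rot: [0.707, 0.707, 0.0, 0.0]
contact_force: [0.4, 0.5, -1.9]
gripper_width: 0.053
t 28.68 pos [0.5773 0.0458 0.0796] w 0.053 F [ 0.4  0.5 -1.9] | shift cm [0.07 0.02 0.31] turn [0.001 0.    0.001] | shift in goal frame [0.07 0.02 0.31]
```

```bash
python3 -m pendant '[[1,0,0,0.1,0,0,0],[1,0,0,0.1,0,0,0],[1,0,0,0,0,0,0]]'; python3 -m pendant '[[1,0,0,0.1,0,0,0],[1,0,0,0,0,0,0]]';  python3 -m pendant '[[1,0,0,0.05,0,0,0],[1,0,0,0,0,0,0]]'
```

```text
time: 28.93
position: [0.577, 0.0458, 0.0771]
eef_rot: [0.707, 0.707, -0.0, -0.0]
contact_force: [-0.1, -0.4, -1.9]
gripper_width: 0.053
time: 29.1
position: [0.5772, 0.0459, 0.0766]
eef_rot: [0.707, 0.707, 0.0, 0.0]
contact_force: [-0.8, 1.0, 0.9]
gripper_width: 0.053
time: 29.27
position: [0.5772, 0.0459, 0.0766]
eef_rot: [0.707, 0.707, 0.0, 0.0]
contact_force: [-2.5, -0.1, 4.6]
gripper_width: 0.0529
```

```bash
python3 -m pendant '[[0.3,0,0,0,0,0,0],[0.2,0,0,0,0,0,0],[0.1,0,0,0,0,0,0],[0,0,0,0,0,0,0],[0,0,0,0,0,0,0],[0,0,0,0,0,0,0],[0,0,0,-0.5,0,0,0],[0,0,0,-1,0,0,0],[0,0,0,-2,0,0,0],[0,0,0,-2,0,0,0],[0,0,0,-2,0,0,0],[0,0,0,-2,0,0,0],[0,0,0,-1,0,0,0],[0,0,0,0,0,0,0]]'
python3 -c "
from h import *
print(get_state()['joint_pos'].round(2))
delta(.5377,.3005,.15,-87)"
```

```text
time: 30.43
position: [0.5787, 0.046, 0.1841]
eef_rot: [0.707, 0.707, 0.002, 0.002]
contact_force: [0.5, 0.0, -0.5]
gripper_width: 0.0853
[ 0.06  0.38  1.66 -0.    1.1   0.06]
t 30.43 pos [0.5787 0.046  0.1841] w 0.0853 F [ 0.5  0.  -0.5] | shift cm [25.46 -4.09  3.39] turn [ 0.005 -0.005  1.519] | shift in goal frame [ -2.76 -25.63   3.41]
```

```bash
python3 -m pendant '[[0,1.5,0,0,0,0,0],[0,2.5,-0.5,0,0,0,0],[0,3,-0.5,0,0,0,0],[0,3,-0.5,0,0,0,0],[0,3,-0.5,0,0,0,0],[0,3,-0.5,0,0,0,0],[0,3,-0.5,0,0,0,0],[0,3,-0.5,0,0,0,0],[0,2,-0.5,0,0,0,0],[0,1.5,0,0,0,0,0]]'
python3 -m pendant '[[0,0,0,0,0,0,0.117],[0,0,0,0,0,0,0.117],[0,0,0,0,0,0,0.117],[0,0,0,0,0,0,0.117],[0,0,0,0,0,0,0.117],[0,0,0,0,0,0,0.117],[0,0,0,0,0,0,0.117],[0,0,0,0,0,0,0.117],[0,0,0,0,0,0,0.117],[0,0,0,0,0,0,0.117],[0,0,0,0,0,0,0.117],[0,0,0,0,0,0,0.117],[0,0,0,0,0,0,0.117],[0,0,0,0,0,0,0],[0,0,0,0,0,0,0],[0,0,0,0,0,0,0]]'
python3 -c "
from h import *
delta(.5377,.3005,.15,-87)
p,P=wcloud()
print(circ(P,.5377,.3,.04,.022))
cv2.imwrite('pics/w6.png',p[:,:,::-1])
p,d=snap('top','t6.png')
P=cloud('top',d).reshape(-1,3)
print(circ(P,.509,-.022,.102,.03),circ(P,.666,.007,.12,.02),circ(P,.5775,.0465,.09,.03))"
```

```text
time: 31.27
position: [0.5353, 0.3026, 0.1795]
eef_rot: [0.706, 0.708, -0.001, -0.001]
contact_force: [-0.5, -0.2, 0.7]
gripper_width: 0.0858
time: 32.6
position: [0.5369, 0.3005, 0.1803]
eef_rot: [1.0, 0.026, -0.0, 0.0]
contact_force: [-0.7, 0.1, -0.1]
gripper_width: 0.085
t 32.6 pos [0.5369 0.3005 0.1803] w 0.085 F [-0.7  0.1 -0.1] | shift cm [0.08 0.01 3.03] turn [0.001 0.001 0.001] | shift in goal frame [0.08 0.01 3.03]
(426, array([0.5385, 0.3012, 0.0393]), array([0.5383, 0.3013]), 0.015)
(223, array([ 0.5077, -0.0213,  0.1011]), array([ 0.5076, -0.0212]), 0.0229) (78, array([0.6647, 0.0059, 0.1195]), array([0.6647, 0.0061]), 0.0138) (297, array([0.5761, 0.0462, 0.0894]), array([0.5765, 0.0466]), 0.027)
```

View pics/w6.png

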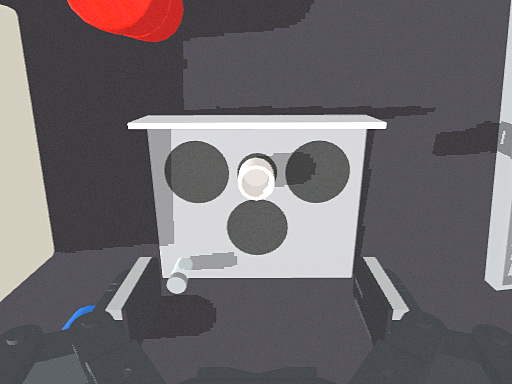

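View pics/t6.png

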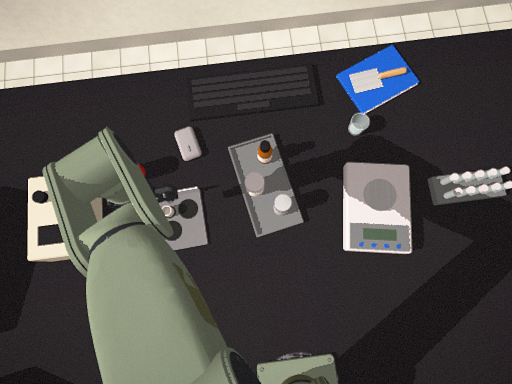

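```bash
python3 -m pendant '[[0,0.1,-0.05,0.8,0,0,0],[0,0,0,1.4,0,0,0],[0,0,0,1.4,0,0,0],[0,0,0,1.4,0,0,0],[0,0,0,1.4,0,0,0],[0,0,0,1.4,0,0,0],[0,0,0,1.4,0,0,0],[0,0,0,1.4,0,0,0],[0,0,0,1.2,0,0,0],[0,0,0,1.0,0,0,0],[0,0,0,0.6,0,0,0],[0,0,0,0.4,0,0,0],[0,0,0,0,0,0,0],[0,0,0,0,0,0,0],[0,0,0,0,0,0,0]]'
python3 -c "
from h import *
delta(.538,.301,.037,-87)"
```

```text
time: 33.95
position: [0.5383, 0.3016, 0.0435]
eef_rot: [1.0, 0.025, 0.001, -0.0]
contact_force: [1.5, -0.0, 0.0]
gripper_width: 0.0854
t 33.95 pos [0.5383 0.3016 0.0435] w 0.0854 F [ 1.5 -0.   0. ] | shift cm [-0.04  0.06  0.65] turn [-0.001 -0.001 -0.001] | shift in goal frame [-0.03  0.06  0.65]
```

```bash
python3 -m pendant '[[0,0,0,0.4,0,0,0],[0,0,0,0.2,0,0,0],[0.2,0,0,0,0,0,0],[0.4,0,0,0,0,0,0],[0.5,0,0,0,0,0,0],[0.55,0,0,0,0,0,0],[0.6,0,0,0,0,0,0],[0.65,0,0,0,0,0,0],[0.7,0,0,0,0,0,0],[0.8,0,0,0,0,0,0],[0.9,0,0,0,0,0,0],[1,0,0,0,0,0,0],[1,0,0,0,0,0,0],[1,0,0,0,0,0,0]]' 25
python3 -m pendant '[[1,0,0,-0.3,0,0,0],[1,0,0,-0.7,0,0,0],[1,0,0,-1,0,0,0],[1,0,0,-1.5,0,0,0],[1,0,0,-2,0,0,0],[1,0,0,-2,0,0,0],[1,0,0,-2,0,0,0],[1,0,0,-2,0,0,0],[1,0,0,-2,0,0,0],[1,0,0,-1.5,0,0,0],[1,0,0,-0.7,0,0,0],[1,0,0,-0.3,0,0,0],[1,0,0,0,0,0,0]]'
python3 -c "
from h import *
delta(.502,-.2913,.094,-87)
p,P=wcloud()
cv2.imwrite('pics/w7.png',p[:,:,::-1])"
```

```text
time: 35.12
position: [0.538, 0.3014, 0.037]
eef_rot: [1.0, 0.025, 0.0, -0.0]
contact_force: [-0.2, -0.1, 1.7]
gripper_width: 0.0286
time: 36.2
position: [0.5379, 0.3014, 0.1974]
eef_rot: [1.0, 0.025, 0.0, -0.0]
contact_force: [0.1, 0.2, -0.2]
gripper_width: 0.0285
t 36.2 pos [0.5379 0.3014 0.1974] w 0.0285 F [ 0.1  0.2 -0.2] | shift cm [-6.6  59.02 10.31] turn [-0.    -0.001 -0.002] | shift in goal frame [-6.68 59.   10.34]
```

View pics/w7.png

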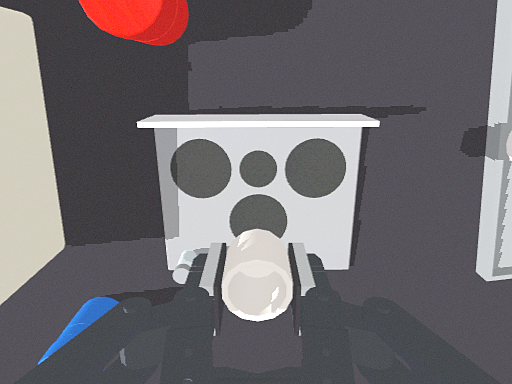

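```bash
python3 -m pendant '[[1,-0.1,1,0,0,0,0],[1,-0.3,2,0,0,0,0],[1,-0.3,2.8,0,0,0,0],[1,-0.3,2.8,0,0,0,0],[1,-0.3,2.8,0,0,0,0],[1,-0.3,2.8,0,0,0,0],[1,-0.3,2.8,0,0,0,0],[1,-0.3,2.8,0,0,0,0],[1,-0.3,2.8,0,0,0,0],[1,-0.3,2.8,0,0,0,0],[1,-0.3,2.8,0,0,0,0],[1,-0.3,2.8,0,0,0,0],[1,-0.3,2.8,0,0,0,0],[1,-0.3,2.8,0,0,0,0],[1,-0.3,2.8,0,0,0,0],[1,-0.3,2.8,0,0,0,0],[1,-0.3,2.8,0,0,0,0],[1,-0.3,2.8,0,0,0,0],[1,-0.3,2.8,0,0,0,0],[1,-0.3,2.8,0,0,0,0]]'
python3 -m pendant '[[1,-0.3,2.8,0,0,0,0],[1,-0.3,1.5,0,0,0,0],[1,-0.3,0.8,0,0,0,0],[1,0,0.5,0,0,0,0],[1,0,0,0,0,0,0],[1,0,0,0,0,0,0],[1,0,0,0,0,0,0]]'
python3 -c "
from h import *
delta(.502,-.2913,.094,-87)"
```

```text
time: 37.92
position: [0.5056, -0.2364, 0.1956]
eef_rot: [1.0, 0.025, -0.001, -0.0]
contact_force: [-0.0, 0.2, -0.0]
gripper_width: 0.0287
time: 38.5
position: [0.501, -0.29, 0.1968]
eef_rot: [1.0, 0.026, -0.0, -0.0]
contact_force: [-0.6, -0.7, 0.7]
gripper_width: 0.0288
t 38.5 pos [ 0.501  -0.29    0.1968] w 0.0288 F [-0.6 -0.7  0.7] | shift cm [ 0.1   0.14 10.28] turn [-0.001  0.    -0.   ] | shift in goal frame [ 0.09  0.13 10.28]
```

```bash
python3 -m pendant '[[1,0.1,0.13,0.6,0,0,0],[1,0,0,1.2,0,0,0],[1,0,0,1.4,0,0,0],[1,0,0,1.4,0,0,0],[1,0,0,1.4,0,0,0],[1,0,0,1.2,0,0,0],[1,0,0,1,0,0,0],[1,0,0,0.8,0,0,0],[1,0,0,0.4,0,0,0],[1,0,0,0.2,0,0,0],[1,0,0,0,0,0,0],[1,0,0,0,0,0,0],[1,0,0,0,0,0,0]]'
python3 -m pendant '[[1,0,0,0.1,0,0,0],[1,0,0,0,0,0,0]]'
python3 -c "
from h import *
delta(.502,-.2913,.094,-87)"
```

```text
time: 39.58
position: [0.5023, -0.2928, 0.1015]
eef_rot: [1.0, 0.025, 0.001, 0.0]
contact_force: [-0.5, 0.5, 1.2]
gripper_width: 0.0286
time: 39.75
position: [0.5021, -0.2926, 0.1001]
eef_rot: [1.0, 0.025, 0.0, 0.0]
contact_force: [1.4, -0.1, -0.6]
gripper_width: 0.0288
t 39.75 pos [ 0.5021 -0.2926  0.1001] w 0.0288 F [ 1.4 -0.1 -0.6] | shift cm [-0.   -0.13  0.61] turn [ 0.    -0.001 -0.002] | shift in goal frame [-0.   -0.13  0.61]
```

```bash
python3 -m pendant '[[1,0,-0.1,0.2,0,0,0],[1,0,0,0.2,0,0,0],[1,0,0,0,0,0,0]]'
python3 -m pendant '[[1,0,0,0.1,0,0,0],[1,0,0,0,0,0,0],[1,0,0,0,0,0,0]]'
python3 -m pendant '[[1,0,0,0.1,0,0,0],[1,0,0,0,0,0,0]]'
```

```text
time: 40.0
position: [0.5016, -0.2913, 0.0954]
eef_rot: [1.0, 0.025, -0.0, -0.0]
contact_force: [0.0, 0.5, 0.2]
gripper_width: 0.0289
time: 40.25
position: [0.5019, -0.2915, 0.0948]
eef_rot: [1.0, 0.025, -0.0, 0.0]
contact_force: [-1.1, -0.0, -0.5]
gripper_width: 0.0288
time: 40.42
position: [0.5021, -0.2916, 0.094]
eef_rot: [1.0, 0.025, 0.0, 0.0]
contact_force: [0.2, -0.3, 1.4]
gripper_width: 0.0287
```

```bash
python3 -m pendant '[[1,0,0,0.05,0,0,0],[1,0,0,0,0,0,0]]'
python3 -m pendant '[[0.6,0,0,0,0,0,0],[0.55,0,0,0,0,0,0],[0.5,0,0,0,0,0,0],[0.4,0,0,0,0,0,0],[0.2,0,0,0,0,0,0],[0,0,0,0,0,0,0],[0,0,0,0,0,0,0],[0,0,0,-0.5,0,0,0],[0,0,0,-1,0,0,0],[0,0,0,-2,0,0,0],[0,0,0,-2,0,0,0],[0,0,0,-2,0,0,0],[0,0,0,-2,0,0,0],[0,0,0,-1,0,0,0],[0,0,0,0,0,0,0],[0,0,0,0,0,0,0]]'
python3 -c "
from h import *
delta(.5772,.0459,.184,-87)
p,P=wcloud()
cv2.imwrite('pics/w8.png',p[:,:,::-1])
print(circ(P,.502,-.2913,.097,.03))
X=P[(abs(P[:,2]-.065)<.003)&(np.hypot(P[:,0]-.502,P[:,1]+.2913)<.055)];print(cv2.minEnclosingCircle(X[:,:2].astype(np.float32)))
p,d=snap('scene','s8.png');P=cloud('scene',d).reshape(-1,3);print(circ(P,.502,-.2913,.097,.03))"
```

```text
time: 40.58
position: [0.5021, -0.2916, 0.094]
eef_rot: [1.0, 0.025, 0.0, 0.0]
contact_force: [-1.2, -0.1, 4.9]
gripper_width: 0.0288
time: 41.92
position: [0.5019, -0.2915, 0.1987]
eef_rot: [1.0, 0.025, 0.0, 0.0]
contact_force: [-0.0, -0.6, -0.7]
gripper_width: 0.0855
t 41.92 pos [ 0.5019 -0.2915  0.1987] w 0.0855 F [-0.  -0.6 -0.7] | shift cm [  9.24 -33.31   1.46] turn [ 0.001 -0.001 -0.002] | shift in goal frame [  9.29 -33.3    1.47]
(577, array([ 0.5027, -0.2915,  0.0963]), array([ 0.5024, -0.2918]), 0.0151)
((0.5027264952659607, -0.2909785509109497), 0.045206885784864426)
(77, array([ 0.5027, -0.2928,  0.0954]), array([ 0.5019, -0.2926]), 0.0158)
```

View pics/w8.png

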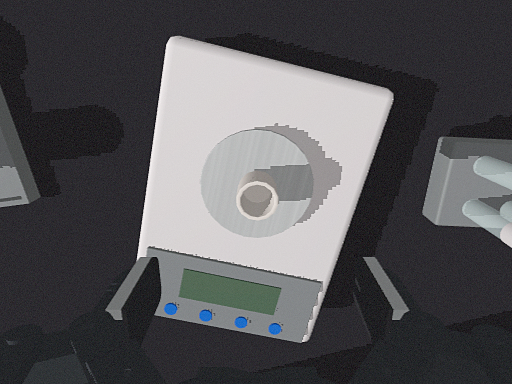

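View pics/s8.png

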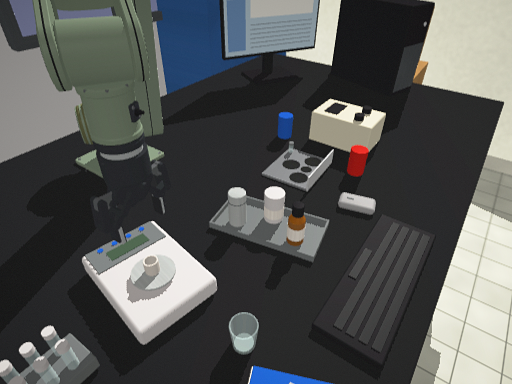

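```bash
python3 -m pendant '[[0,0,0,0,0,0,-0.117],[0,0,0,0,0,0,-0.117],[0,0,0,0,0,0,-0.117],[0,0,0,0,0,0,-0.117],[0,0,0,0,0,0,-0.117],[0,0,0,0,0,0,-0.117],[0,0,0,0,0,0,-0.117],[0,0,0,0,0,0,-0.117],[0,0,0,0,0,0,-0.117],[0,0,0,0,0,0,-0.117],[0,0,0,0,0,0,-0.117],[0,0,0,0,0,0,-0.117],[0,0,0,0,0,0,-0.117],[0,0,0,0,0,0,0]]'
python3 -m pendant '[[0,1.5,0.3,0,0,0,0],[0,3,0.6,0,0,0,0],[0,3,0.6,0,0,0,0],[0,3,0.6,0,0,0,0],[0,3,0.7,0,0,0,0],[0,3,0.7,0,0,0,0],[0,3,0.8,0,0,0,0],[0,3,0.8,0,0,0,0],[0,3,0.8,0,0,0,0],[0,3,0.8,0,0,0,0],[0,2.5,0.8,0,0,0,0],[0,1.5,0,0,0,0,0],[0,1.2,0,0,0,0,0],[0,0,0,0,0,0,0],[0,0,0,0,0,0,0],[0,0,0,0,0,0,0]]'
python3 -c "
from h import *
delta(.5772,.0459,.0766,0)
p,P=wcloud()
print(circ(P,.5772,.0459,.09,.03),circ(P,.666,.007,.12,.02))
p,d=get_image('scene');P=cloud('scene',d).reshape(-1,3);print(circ(P,.5772,.0459,.09,.03),circ(P,.666,.007,.12,.02))"
```

```text
time: 43.18
position: [0.5013, -0.2912, 0.1967]
eef_rot: [0.706, 0.708, -0.0, -0.001]
contact_force: [-0.2, -0.4, -0.6]
gripper_width: 0.0858
time: 44.52
position: [0.5762, 0.0449, 0.1981]
eef_rot: [0.707, 0.707, -0.0, -0.0]
contact_force: [-0.1, 0.3, -0.3]
gripper_width: 0.0856
t 44.52 pos [0.5762 0.0449 0.1981] w 0.0856 F [-0.1  0.3 -0.3] | shift cm [ 0.11  0.11 12.15] turn [-0.001  0.001 -0.   ] | shift in goal frame [ 0.1   0.1  12.15]
(4130, array([0.5774, 0.0482, 0.0898]), array([0.5774, 0.0468]), 0.0271) (810, array([0.6678, 0.0109, 0.1197]), array([0.6662, 0.0071]), 0.0141)
(234, array([0.578 , 0.0439, 0.0895]), array([0.5776, 0.0459]), 0.0287) (83, array([0.6669, 0.0042, 0.1192]), array([0.6661, 0.0045]), 0.0148)
```

```bash
python3 -m pendant '[[0,0.05,0.05,0.8,0,0,0],[0,0,0,1.4,0,0,0],[0,0,0,1.4,0,0,0],[0,0,0,1.4,0,0,0],[0,0,0,1.4,0,0,0],[0,0,0,1.4,0,0,0],[0,0,0,1.4,0,0,0],[0,0,0,1.2,0,0,0],[0,0,0,0.8,0,0,0],[0,0,0,0.4,0,0,0],[0,0,0,0.3,0,0,0],[0,0,0,0,0,0,0],[0,0,0,0,0,0,0],[0,0,0,0,0,0,0]]'
python3 -c "
from h import *
delta(.5772,.0459,.0766,0)"
```

```text
time: 45.78
position: [0.5775, 0.0461, 0.08]
eef_rot: [0.707, 0.707, 0.001, 0.001]
contact_force: [0.1, 0.2, 0.4]
gripper_width: 0.0857
t 45.78 pos [0.5775 0.0461 0.08  ] w 0.0857 F [0.1 0.2 0.4] | shift cm [-0.02 -0.03  0.34] turn [ 0.001 -0.     0.001] | shift in goal frame [-0.02 -0.03  0.34]
```

```bash
python3 -m pendant '[[0,0,0,0.3,0,0,0],[0,0,0,0,0,0,0],[0.2,0,0,0,0,0,0],[0.3,0,0,0,0,0,0],[0.4,0,0,0,0,0,0],[0.6,0,0,0,0,0,0],[0.8,0,0,0,0,0,0],[1,0,0,0,0,0,0],[1,0,0,0,0,0,0],[1,0,0,0,0,0,0],[1,0,0,0,0,0,0],[1,0,0,0,0,0,0]]' 40
python3 -m pendant '[[1,0,0,-0.3,0,0,0],[1,0,0,-0.7,0,0,0],[1,0,0,-1,0,0,0],[1,0,0,-1,0,0,0],[1,0,0,-1,0,0,0],[1,0,0,-1,0,0,0],[1,0,0,-1,0,0,0],[1,0,0,-0.7,0,0,0],[1,0,0,-0.3,0,0,0],[1,0,0,0,0,0,0]]'
python3 -m pendant '[[1,0.6,0,0,0,0,0],[1,1.2,-0.2,0,0,0,0],[1,1.9,-0.3,0,0,0,0],[1,2,-0.3,0,0,0,0],[1,2,-0.3,0,0,0,0],[1,2,-0.3,0,0,0,0],[1,2,-0.3,0,0,0,0],[1,2,-0.3,0,0,0,0],[1,2,-0.3,0,0,0,0],[1,2,-0.3,0,0,0,0],[1,2,-0.3,0,0,0,0],[1,2,-0.3,0,0,0,0],[1,2,-0.3,0,0,0,0],[1,2,-0.3,0,0,0,0],[1,2,-0.3,0,0,0,0],[1,1.6,-0.3,0,0,0,0],[1,0.9,0,0,0,0,0],[1,0.5,0,0,0,0,0],[1,0,0,0,0,0,0],[1,0,0,0,0,0,0]]'
python3 -c "
from h import *
delta(.533,.353,.0797,0)"
```

```text
time: 46.78
position: [0.5771, 0.0461, 0.0766]
eef_rot: [0.707, 0.707, 0.0, 0.0]
contact_force: [-1.3, -0.1, 4.3]
gripper_width: 0.053
time: 47.62
position: [0.5775, 0.0461, 0.1474]
eef_rot: [0.707, 0.707, 0.001, 0.001]
contact_force: [0.3, -0.1, -2.0]
gripper_width: 0.0532
time: 49.28
position: [0.5327, 0.3526, 0.146]
eef_rot: [0.707, 0.707, -0.001, 0.0]
contact_force: [0.9, -0.9, -3.4]
gripper_width: 0.0531
t 49.28 pos [0.5327 0.3526 0.146 ] w 0.0531 F [ 0.9 -0.9 -3.4] | shift cm [0.05 0.03 6.63] turn [-0.     0.001  0.001] | shift in goal frame [0.04 0.03 6.63]
```

```bash
python3 -m pendant '[[1,0,0,0.6,0,0,0],[1,0,0,1.2,0,0,0],[1,0,0,1.4,0,0,0],[1,0,0,1.2,0,0,0],[1,0,0,0.9,0,0,0],[1,0,0,0.5,0,0,0],[1,0,0,0.4,0,0,0],[1,0,0,0,0,0,0],[1,0,0,0,0,0,0],[1,0,0,0,0,0,0]]'; python3 -m pendant '[[1,0,0,0.1,0,0,0],[1,0,0,0,0,0,0]]'
python3 -c "
from h import *
delta(.533,.353,.0797,0)"
```

```text
time: 50.12
position: [0.5332, 0.3533, 0.0849]
eef_rot: [0.707, 0.707, 0.001, 0.0]
contact_force: [-0.3, -0.1, -2.3]
gripper_width: 0.0533
time: 50.28
position: [0.5329, 0.3532, 0.0837]
eef_rot: [0.707, 0.707, 0.0, 0.0]
contact_force: [0.1, 0.2, -2.0]
gripper_width: 0.0531
t 50.28 pos [0.5329 0.3532 0.0837] w 0.0531 F [ 0.1  0.2 -2. ] | shift cm [-0.02  0.01  0.4 ] turn [ 0.001 -0.     0.001] | shift in goal frame [-0.02  0.01  0.4 ]
```

```bash
python3 -m pendant '[[1,0,0,0.1,0,0,0],[1,0,0,0.1,0,0,0],[1,0,0,0,0,0,0]]'; python3 -m pendant '[[1,0,0,0.1,0,0,0],[1,0,0,0,0,0,0]]';  python3 -m pendant '[[1,0,0,0.1,0,0,0],[1,0,0,0,0,0,0]]'
```

```text
time: 50.53
position: [0.5326, 0.353, 0.0811]
eef_rot: [0.707, 0.707, -0.0, 0.0]
contact_force: [0.6, -0.4, -2.3]
gripper_width: 0.0529
time: 50.7
position: [0.5327, 0.353, 0.0801]
eef_rot: [0.707, 0.707, -0.0, 0.0]
contact_force: [-0.3, -0.4, -2.5]
gripper_width: 0.0528
time: 50.87
position: [0.5329, 0.3531, 0.0797]
eef_rot: [0.707, 0.707, 0.0, 0.0]
contact_force: [-1.1, -0.0, 0.7]
gripper_width: 0.053
```

```bash
python3 -m pendant '[[0.3,0,0,0,0,0,0],[0.2,0,0,0,0,0,0],[0.1,0,0,0,0,0,0],[0,0,0,0,0,0,0],[0,0,0,0,0,0,0],[0,0,0,0,0,0,0],[0,0,0,-0.5,0,0,0],[0,0,0,-1,0,0,0],[0,0,0,-2,0,0,0],[0,0,0,-2,0,0,0],[0,0,0,-2,0,0,0],[0,0,0,-2,0,0,0],[0,0,0,-1,0,0,0],[0,0,0,0,0,0,0]]'
python3 -m pendant '[[0,-1.5,0.6,0,0,0,0],[0,-2.8,1.1,0,0,0,0],[0,-3,1.1,0,0,0,0],[0,-3,1.1,0,0,0,0],[0,-3,1.2,0,0,0,0],[0,-3,1.2,0,0,0,0],[0,-3,1.2,0,0,0,0],[0,-3,1.2,0,0,0,0],[0,-3,1.2,0,0,0,0],[0,-3,1.2,0,0,0,0],[0,-3,1.2,0,0,0,0],[0,-2,0.8,0,0,0,0],[0,-1.3,0.2,0,0,0,0],[0,0,0,0,0,0,0],[0,0,0,0,0,0,0],[0,0,0,0,0,0,0]]'
python3 -c "
from h import *
delta(.6657,.0065,.0737,0)
p,P=wcloud()
print(circ(P,.666,.007,.12,.02))
p,d=snap('top','t9.png');P=cloud('top',d).reshape(-1,3);print(circ(P,.533,.353,.093,.03))"
```

```text
time: 52.03
position: [0.534, 0.3539, 0.1879]
eef_rot: [0.707, 0.707, 0.003, 0.001]
contact_force: [-0.7, 0.1, -1.0]
gripper_width: 0.0853
time: 53.37
position: [0.6653, 0.0082, 0.1838]
eef_rot: [0.707, 0.708, -0.0, -0.001]
contact_force: [0.1, 1.0, -0.4]
gripper_width: 0.0853
t 53.37 pos [0.6653 0.0082 0.1838] w 0.0853 F [ 0.1  1.  -0.4] | shift cm [-0.17  0.05 11.01] turn [-0.001 -0.001  0.002] | shift in goal frame [-0.17  0.04 11.01]
(1561, array([0.6665, 0.0075, 0.1196]), array([0.6666, 0.0066]), 0.014)
(306, array([0.5322, 0.3533, 0.092 ]), array([0.5326, 0.3531]), 0.0269)
```

View pics/t9.png

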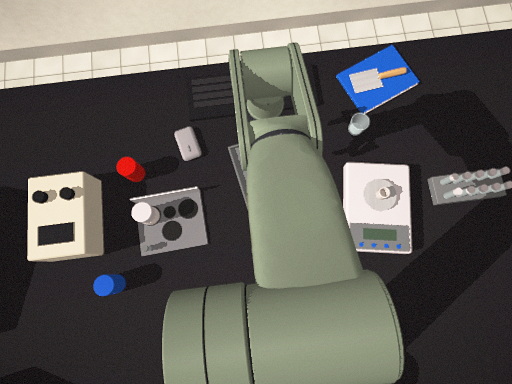

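```bash
python3 -m pendant '[[0,-0.2,0.02,0.8,0,0,0],[0,0,0,1.4,0,0,0],[0,0,0,1.4,0,0,0],[0,0,0,1.4,0,0,0],[0,0,0,1.4,0,0,0],[0,0,0,1.4,0,0,0],[0,0,0,1.2,0,0,0],[0,0,0,0.8,0,0,0],[0,0,0,0.4,0,0,0],[0,0,0,0.3,0,0,0],[0,0,0,0,0,0,0],[0,0,0,0,0,0,0],[0,0,0,0,0,0,0]]'
python3 -c "
from h import *
delta(.6657,.0065,.0737,0)"
```

```text
time: 54.55
position: [0.6668, 0.0052, 0.0801]
eef_rot: [0.707, 0.707, 0.0, 0.001]
contact_force: [0.2, 0.5, 0.1]
gripper_width: 0.0855
t 54.55 pos [0.6668 0.0052 0.0801] w 0.0855 F [0.2 0.5 0.1] | shift cm [ 0.13 -0.11  0.64] turn [0.001 0.    0.001] | shift in goal frame [ 0.13 -0.11  0.64]
```

```bash
python3 -m pendant '[[0,0.13,-0.08,0.3,0,0,0],[0,0,0,0.25,0,0,0],[0,0,0,0,0,0,0],[0,0,0,0,0,0,0],[0,0,0,0,0,0,0]]'
python3 -c "
from h import *
delta(.6657,.0065,.0737,0)"
```

```text
time: 54.97
position: [0.6655, 0.0064, 0.0738]
eef_rot: [0.707, 0.707, -0.0, 0.0]
contact_force: [-0.3, 0.2, 0.0]
gripper_width: 0.0854
t 54.97 pos [0.6655 0.0064 0.0738] w 0.0854 F [-0.3  0.2  0. ] | shift cm [0.01 0.02 0.01] turn [0.    0.    0.001] | shift in goal frame [0.01 0.02 0.01]
```

```bash
python3 -m pendant '[[0.2,0,0,0,0,0,0],[0.35,0,0,0,0,0,0],[0.45,0,0,0,0,0,0],[0.6,0,0,0,0,0,0],[0.8,0,0,0,0,0,0],[1,0,0,0,0,0,0],[1,0,0,0,0,0,0],[1,0,0,0,0,0,0],[1,0,0,0,0,0,0],[1,0,0,0,0,0,0]]' 40
python3 -m pendant '[[1,0,0,-0.3,0,0,0],[1,0,0,-0.7,0,0,0],[1,0,0,-1,0,0,0],[1,0,0,-1,0,0,0],[1,0,0,-1,0,0,0],[1,0,0,-1,0,0,0],[1,0,0,-1,0,0,0],[1,0,0,-0.7,0,0,0],[1,0,0,-0.3,0,0,0],[1,0,0,0,0,0,0]]'
python3 -m pendant '[[1,0.6,-0.2,0,0,0,0],[1,1.2,-0.6,0,0,0,0],[1,1.9,-1,0,0,0,0],[1,2,-1,0,0,0,0],[1,2,-1,0,0,0,0],[1,2,-1,0,0,0,0],[1,2,-1,0,0,0,0],[1,2,-1,0,0,0,0],[1,2,-1,0,0,0,0],[1,2,-1,0,0,0,0],[1,2,-1,0,0,0,0],[1,2,-1,0,0,0,0],[1,1.2,-1,0,0,0,0],[1,0.8,-0.4,0,0,0,0],[1,0.3,-0.2,0,0,0,0],[1,0,0,0,0,0,0],[1,0,0,0,0,0,0]]'
python3 -c "
from h import *
delta(.5418,.2465,.0767,0)"
```

```text
time: 55.8
position: [0.6658, 0.0064, 0.0741]
eef_rot: [0.707, 0.707, 0.0, 0.0]
contact_force: [0.6, 0.0, 2.7]
gripper_width: 0.0405
time: 56.63
position: [0.6659, 0.0064, 0.145]
eef_rot: [0.707, 0.707, 0.001, 0.001]
contact_force: [0.1, 0.0, -1.1]
gripper_width: 0.0407
time: 58.05
position: [0.5415, 0.2459, 0.1437]
eef_rot: [0.707, 0.707, -0.0, 0.0]
contact_force: [0.9, 0.8, -0.5]
gripper_width: 0.0406
t 58.05 pos [0.5415 0.2459 0.1437] w 0.0406 F [ 0.9  0.8 -0.5] | shift cm [0.07 0.03 6.7 ] turn [0.    0.001 0.001] | shift in goal frame [0.06 0.03 6.7 ]
```

```bash
python3 -m pendant '[[1,0,0,0.6,0,0,0],[1,0,0,1.2,0,0,0],[1,0,0,1.4,0,0,0],[1,0,0,1.2,0,0,0],[1,0,0,0.9,0,0,0],[1,0,0,0.5,0,0,0],[1,0,0,0.4,0,0,0],[1,0,0,0,0,0,0],[1,0,0,0,0,0,0],[1,0,0,0,0,0,0]]'; python3 -m pendant '[[1,0,0,0.1,0,0,0],[1,0,0,0,0,0,0]]'
python3 -c "
from h import *
delta(.5418,.2465,.0767,0)"
```

```text
time: 58.88
position: [0.5417, 0.2465, 0.0824]
eef_rot: [0.707, 0.707, 0.001, 0.0]
contact_force: [0.8, 0.5, 0.1]
gripper_width: 0.0407
time: 59.05
position: [0.5414, 0.2464, 0.0812]
eef_rot: [0.707, 0.707, 0.0, 0.0]
contact_force: [0.0, 0.1, -0.5]
gripper_width: 0.0408
t 59.05 pos [0.5414 0.2464 0.0812] w 0.0408 F [ 0.   0.1 -0.5] | shift cm [0.01 0.04 0.45] turn [ 0.001 -0.     0.001] | shift in goal frame [0.01 0.04 0.45]
```

```bash
python3 -m pendant '[[1,0,0.04,0.1,0,0,0],[1,0,0,0.1,0,0,0],[1,0,0,0,0,0,0]]'; python3 -m pendant '[[1,0,0,0.1,0,0,0],[1,0,0,0,0,0,0]]';  python3 -m pendant '[[1,0,0,0.1,0,0,0],[1,0,0,0,0,0,0]]'; python3 -m pendant '[[1,0,0,0.05,0,0,0],[1,0,0,0,0,0,0]]'
```

```text
time: 59.3
position: [0.5416, 0.2463, 0.0786]
eef_rot: [0.707, 0.707, -0.0, 0.0]
contact_force: [0.1, -0.3, -1.5]
gripper_width: 0.0411
time: 59.47
position: [0.5416, 0.2463, 0.0776]
eef_rot: [0.707, 0.707, -0.0, -0.0]
contact_force: [0.3, -0.2, -1.4]
gripper_width: 0.0409
time: 59.63
position: [0.5417, 0.2464, 0.077]
eef_rot: [0.707, 0.707, 0.0, 0.0]
contact_force: [-0.9, 1.2, 1.7]
gripper_width: 0.0406
time: 59.8
position: [0.5418, 0.2464, 0.077]
eef_rot: [0.707, 0.707, 0.0, 0.0]
contact_force: [-1.7, -0.1, 3.8]
gripper_width: 0.0404
```

```bash
python3 -m pendant '[[0.4,0,0,0,0,0,0],[0.3,0,0,0,0,0,0],[0.2,0,0,0,0,0,0],[0,0,0,0,0,0,0],[0,0,0,0,0,0,0],[0,0,0,0,0,0,0],[0,0,0,-0.5,0,0,0],[0,0,0,-1,0,0,0],[0,0,0,-2,0,0,0],[0,0,0,-2,0,0,0],[0,0,0,-2,0,0,0],[0,0,0,-2,0,0,0],[0,0,0,-1,0,0,0],[0,0,0,0,0,0,0]]'
python3 -m pendant '[[0,-1.5,-0.2,0,0,0,0],[0,-2.8,-0.3,0,0,0,0],[0,-3,-0.4,0,0,0,0],[0,-3,-0.4,0,0,0,0],[0,-3,-0.4,0,0,0,0],[0,-3,-0.4,0,0,0,0],[0,-3,-0.4,0,0,0,0],[0,-3,-0.4,0,0,0,0],[0,-2.5,-0.4,0,0,0,0],[0,-1.2,0,0,0,0,0],[0,-0.8,0,0,0,0,0],[0,0,0,0,0,0,0],[0,0,0,0,0,0,0],[0,0,0,0,0,0,0]]'
python3 -c "
from h import *
delta(.5089,-.0219,.0797,0)
p,P=wcloud()
print(circ(P,.509,-.022,.102,.03))
p,d=snap('scene','s10.png');P=cloud('scene',d).reshape(-1,3);print(circ(P,.533,.353,.093,.03),circ(P,.5417,.2462,.123,.02))
p,d=get_image('top');P=cloud('top',d).reshape(-1,3);print(circ(P,.533,.353,.093,.03),circ(P,.5417,.2462,.123,.02))"
```

```text
time: 60.97
position: [0.5431, 0.247, 0.1847]
eef_rot: [0.707, 0.707, 0.003, 0.001]
contact_force: [0.2, 0.4, -0.0]
gripper_width: 0.0853
time: 62.13
position: [0.509, -0.0208, 0.181]
eef_rot: [0.706, 0.708, 0.0, -0.0]
contact_force: [-0.4, 0.1, 0.0]
gripper_width: 0.085
t 62.13 pos [ 0.509  -0.0208  0.181 ] w 0.085 F [-0.4  0.1  0. ] | shift cm [-1.200e-01 -1.000e-02  1.013e+01] turn [-0.    -0.     0.002] | shift in goal frame [-1.100e-01 -1.000e-02  1.013e+01]
(3675, array([ 0.509 , -0.0196,  0.1017]), array([ 0.5093, -0.0208]), 0.0232)
(126, array([0.5335, 0.3496, 0.0926]), array([0.5322, 0.3532]), 0.0284) (44, array([0.5433, 0.243 , 0.1224]), array([0.5425, 0.2446]), 0.0149)
(311, array([0.5322, 0.353 , 0.0921]), array([0.5317, 0.353 ]), 0.0273) (85, array([0.5419, 0.2458, 0.1221]), array([0.5423, 0.2462]), 0.0138)
```

View pics/s10.png

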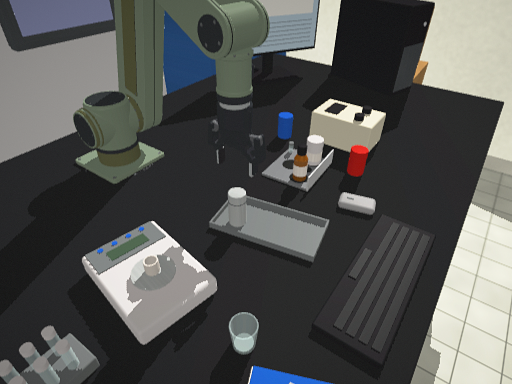

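```bash
python3 -m pendant '[[0,-0.1,0,0.8,0,0,0.002],[0,0,0,1.4,0,0,0],[0,0,0,1.4,0,0,0],[0,0,0,1.4,0,0,0],[0,0,0,1.4,0,0,0],[0,0,0,1.2,0,0,0],[0,0,0,1,0,0,0],[0,0,0,0.6,0,0,0],[0,0,0,0.3,0,0,0],[0,0,0,0.2,0,0,0],[0,0,0,0,0,0,0],[0,0,0,0,0,0,0],[0,0,0,0,0,0,0]]'
python3 -c "
from h import *
delta(.5089,-.0219,.0797,0)"
```

```text
time: 63.37
position: [0.5094, -0.0227, 0.0849]
eef_rot: [0.707, 0.707, 0.0, 0.001]
contact_force: [0.1, 0.1, -0.2]
gripper_width: 0.0854
t 63.37 pos [ 0.5094 -0.0227  0.0849] w 0.0854 F [ 0.1  0.1 -0.2] | shift cm [ 0.08 -0.05  0.52] turn [ 0.001  0.    -0.001] | shift in goal frame [ 0.08 -0.05  0.52]
```

```bash
python3 -m pendant '[[0,0.08,-0.04,0.3,0,0,0],[0,0,0,0.15,0,0,0],[0,0,0,0,0,0,0],[0.2,0,0,0,0,0,0],[0.35,0,0,0,0,0,0],[0.45,0,0,0,0,0,0],[0.6,0,0,0,0,0,0],[0.8,0,0,0,0,0,0],[1,0,0,0,0,0,0],[1,0,0,0,0,0,0],[1,0,0,0,0,0,0],[1,0,0,0,0,0,0],[1,0,0,0,0,0,0]]' 40
python3 -m pendant '[[1,0,0,-0.3,0,0,0],[1,0,0,-0.7,0,0,0],[1,0,0,-1,0,0,0],[1,0,0,-1,0,0,0],[1,0,0,-1,0,0,0],[1,0,0,-1,0,0,0],[1,0,0,-1,0,0,0],[1,0,0,-1,0,0,0],[1,0,0,-0.7,0,0,0],[1,0,0,-0.3,0,0,0],[1,0,0,0,0,0,0]]'
python3 -m pendant '[[1,0.6,0,0,0,0,0],[1,1.2,0,0,0,0,0],[1,1.9,-0.1,0,0,0,0],[1,2,-0.2,0,0,0,0],[1,2,-0.2,0,0,0,0],[1,2,-0.2,0,0,0,0],[1,2,-0.2,0,0,0,0],[1,2,-0.2,0,0,0,0],[1,2,-0.2,0,0,0,0],[1,2,-0.2,0,0,0,0],[1,2,-0.2,0,0,0,0],[1,2,-0.2,0,0,0,0],[1,2,-0.2,0,0,0,0],[1,2,-0.2,0,0,0,0],[1,2,-0.2,0,0,0,0],[1,2,0,0,0,0,0],[1,1.2,0,0,0,0,0],[1,0.8,0,0,0,0,0],[1,0,0,0,0,0,0],[1,0,0,0,0,0,0]]'
python3 -c "
from h import *
delta(.4848,.2953,.0828,0)"
```

```text
time: 64.45
position: [0.5086, -0.0219, 0.08]
eef_rot: [0.707, 0.707, 0.0, 0.0]
contact_force: [-1.5, -0.3, 4.4]
gripper_width: 0.0452
time: 65.37
position: [0.509, -0.0219, 0.1607]
eef_rot: [0.707, 0.707, 0.001, 0.001]
contact_force: [0.2, 1.1, -2.8]
gripper_width: 0.0449
time: 67.03
position: [0.4835, 0.295, 0.1594]
eef_rot: [0.707, 0.707, -0.001, 0.0]
contact_force: [0.7, 0.4, -1.9]
gripper_width: 0.0452
t 67.03 pos [0.4835 0.295  0.1594] w 0.0452 F [ 0.7  0.4 -1.9] | shift cm [0.04 0.14 7.66] turn [-0.001  0.001 -0.   ] | shift in goal frame [0.03 0.13 7.66]
```

```bash
python3 -m pendant '[[1,0,0.1,0.6,0,0,0],[1,0,0,1.2,0,0,0],[1,0,0,1.4,0,0,0],[1,0,0,1.4,0,0,0],[1,0,0,1.2,0,0,0],[1,0,0,0.7,0,0,0],[1,0,0,0.4,0,0,0],[1,0,0,0.2,0,0,0],[1,0,0,0,0,0,0],[1,0,0,0,0,0,0],[1,0,0,0,0,0,0]]'
python3 -c "
from h import *
delta(.4848,.2953,.0828,0)"
```

```text
time: 67.95
position: [0.4853, 0.2953, 0.0895]
eef_rot: [0.707, 0.707, 0.001, 0.0]
contact_force: [0.3, 0.2, -2.9]
gripper_width: 0.0453
t 67.95 pos [0.4853 0.2953 0.0895] w 0.0453 F [ 0.3  0.2 -2.9] | shift cm [-0.   -0.05  0.67] turn [ 0.001 -0.001 -0.001] | shift in goal frame [-0.   -0.05  0.67]
```

```bash
python3 -m pendant '[[1,0,-0.02,0.2,0,0,0],[1,0,0,0.2,0,0,0],[1,0,0,0,0,0,0]]'; python3 -m pendant '[[1,0,0,0.1,0,0,0],[1,0,0,0,0,0,0]]';  python3 -m pendant '[[1,0,0,0.1,0,0,0],[1,0,0,0,0,0,0]]'; python3 -m pendant '[[1,0,0,0.05,0,0,0],[1,0,0,0,0,0,0]]'
```

```text
time: 68.2
position: [0.4844, 0.2951, 0.0845]
eef_rot: [0.707, 0.707, -0.0, -0.0]
contact_force: [-0.2, -0.0, -2.0]
gripper_width: 0.0451
time: 68.37
position: [0.4846, 0.2951, 0.0836]
eef_rot: [0.707, 0.707, -0.0, 0.0]
contact_force: [-1.3, 0.6, -3.0]
gripper_width: 0.0451
time: 68.53
position: [0.4847, 0.2952, 0.083]
eef_rot: [0.707, 0.707, 0.0, 0.0]
contact_force: [-0.2, -0.5, -0.2]
gripper_width: 0.0451
time: 68.7
position: [0.4848, 0.2952, 0.083]
eef_rot: [0.707, 0.707, 0.0, 0.0]
contact_force: [-1.3, -0.5, 4.5]
gripper_width: 0.0455
```

Contact; release, rise and swing clear to look.

```bash
python3 -m pendant '[[0.4,0,0,0,0,0,0],[0.3,0,0,0,0,0,0],[0.2,0,0,0,0,0,0],[0,0,0,0,0,0,0],[0,0,0,0,0,0,0],[0,0,0,0,0,0,0],[0,0,0,-0.5,0,0,0],[0,0,0,-1,0,0,0],[0,0,0,-2,0,0,0],[0,0,0,-2,0,0,0],[0,0,0,-2,0,0,0],[0,0,0,-3,0,0,0],[0,0,0,-3,0,0,0],[0,0,0,-2,0,0,0]]'
python3 -m pendant '[[0,-1.5,0,0,0,0,0],[0,-3,0,0,0,0,0],[0,-3,0,0,0,0,0],[0,-3,0,0,0,0,0],[0,-3,0,0,0,0,0],[0,-3,0,0,0,0,0],[0,-3,0,0,0,0,0],[0,-3,0,0,0,0,0],[0,-3,0,0,0,0,0],[0,-2,0,0,0,0,0],[0,-1,0,0,0,0,0],[0,0,0,0,0,0,0],[0,0,0,0,0,0,0]]'
python3 -c "
from h import *
for n in ['top','scene']:
  p,d=snap(n,n+'F.png');P=cloud(n,d).reshape(-1,3)
  for nm,x,y,z,rr in [('can',.484,.2946,.105,.03),('jar',.5318,.3523,.093,.03),('cap',.5417,.2455,.123,.02),('cru',.502,-.291,.097,.022),('vial',.44,.366,.044,.015),('beaker',.721,-.28,.06,.04),('mouse',.734,.228,.022,.06)]:
    print(n,nm,circ(P,x,y,z,rr))
print(get_state()['time'],get_state()['position'])"
```

```text
time: 69.87
position: [0.4853, 0.2956, 0.2414]
eef_rot: [0.707, 0.707, 0.002, 0.001]
contact_force: [0.6, 0.5, 0.1]
gripper_width: 0.0857
time: 70.95
position: [0.4841, 0.0102, 0.2373]
eef_rot: [0.708, 0.706, 0.0, -0.0]
contact_force: [-0.2, 0.5, 0.2]
gripper_width: 0.0853
top can (226, array([0.4845, 0.2949, 0.104 ]), array([0.4842, 0.2951]), 0.0225)
top jar (306, array([0.5322, 0.3529, 0.0921]), array([0.5322, 0.3532]), 0.0267)
top cap (84, array([0.5417, 0.2455, 0.122 ]), array([0.5421, 0.2458]), 0.0136)
top cru (45, array([ 0.5006, -0.2922,  0.096 ]), array([ 0.501 , -0.2918]), 0.0151)
top vial (33, array([0.4405, 0.3662, 0.0433]), array([0.4408, 0.366 ]), 0.009)
top beaker (65, array([ 0.7219, -0.2813,  0.0588]), array([ 0.7206, -0.28  ]), 0.0273)
top mouse (463, array([0.7351, 0.2282, 0.0209]), array([0.7365, 0.2277]), 0.0496)
scene can (95, array([0.4863, 0.2918, 0.1042]), array([0.4851, 0.294 ]), 0.0231)
scene jar (125, array([0.5336, 0.3497, 0.0925]), array([0.5333, 0.352 ]), 0.0283)
scene cap (41, array([0.5428, 0.2442, 0.1223]), array([0.5421, 0.2463]), 0.0131)
scene cru (72, array([ 0.5032, -0.2933,  0.0956]), array([ 0.5019, -0.2929]), 0.0151)
scene vial None
scene beaker (191, array([ 0.7219, -0.2799,  0.0591]), array([ 0.7216, -0.2794]), 0.0274)
scene mouse (404, array([0.7372, 0.2257, 0.0214]), array([0.7359, 0.2277]), 0.0509)
71.05 [0.48425498 0.0110542  0.23722582]
```

View pics/topF.png

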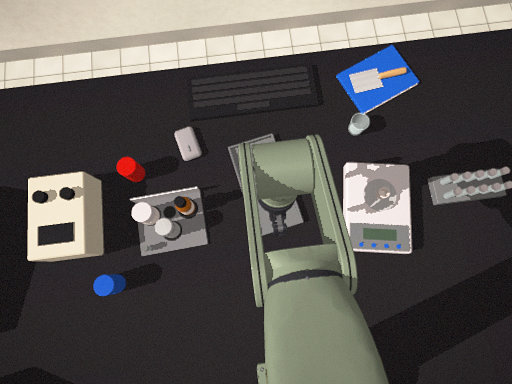

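View pics/sceneF.png

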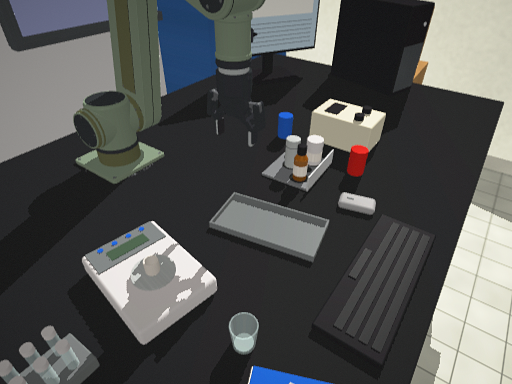

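All three stand back in the caddy: jar (143,212), bottle (185,206) and canister (167,228) in the top picture. The crucible is on the pan at (382,196), the tray is empty and the gripper touches nothing.

```bash
python3 -c "
from rig import *
print(finish_job())"
```

```text
the job is handed in; nothing more can be done
None
```

I did the job in the order asked and handed it in at 71 s, well under the 147 s limit. The canister, bottle and jar went upright into the side tray. Then the crucible went onto the balance pan, and jar, bottle and canister went back onto their caddy spots.

Last camera checks before handing in:
- **Caddy:** the canister and jar measured within about 1 mm of where they stood at the start. The bottle differed by up to about 1.5 mm, which is within the camera noise. All three are upright.
- **Balance:** the crucible stands upright about 1–2 mm from the pan's centre. The cameras differ by about 1 mm on where that is.
- **Bystanders:** the vial and beaker read the same as at the start, and the mouse agrees within about 2 mm. The vial showed in the top picture only; the scene camera gave no final reading of it. I did not go near the red and blue look-alikes, and they show no change in the pictures.
- **Forces:** the largest contact force in the readings was about 5 N, and the gripper was clear of everything at the end.

No check failed.

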